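# Set up the closing stand for the short tin

### The arm

A 7-joint arm with a two-finger parallel gripper is mounted at the origin on the work surface. World frame = base frame: x ahead of the robot, y to its left, z up, the work surface at z = 0. Lengths are in m, angles in rad, forces in N, time in s.
With the tool pointing down it reaches from about 0.425 to 0.825 m from the base axis. Payload 3.6 kg.
Tool frame: the origin (TCP) lies at the very end of the fingers, on their centre line; the grasp point (between the pads) lies behind it (arm.grip_depth is the z of the grasp point in the tool frame, in m); z points along the fingers, y is the line along which they close (so a half turn about z gives the same grasp; the last joint's range is limited). The gripper opens to 93 mm and grips with 3 to 60 N. Pads are 15 mm wide; open, the fingers measure 128 mm over their backs; the gripper's body (75 mm by 188 mm) begins 65 mm behind the grasp point.
Start: joints at [1.212, 0.615, -0.013, 1.423, 0.008, 1.103, -0.04], TCP at [0.212, -0.614, 0.219] pointing down, gripper open.
Joint ranges: [-3.12, 3.12], [-0.3, 2.06], [-1.34, 1.32], [0.26, 2.42], [-1.36, 4.5], [0.01, 1.98], [-2.84, 2.84]. Speed limits (rad/s): [2.79, 2.79, 3.14, 3.14, 3.14, 3.14, 3.14].

### API

Orientations are given as a unit quaternion [x, y, z, w].
In Python, from plant import arm gives the robot as it stands.
- The arm moves only by the tool arm_command, never from a script. Its argument "plan" is text: rows parted by semicolons, each of 5 numbers parted by spaces: the shift along the tool's x, y, z in units of 30 mm (1.0 is 30 mm), then the turn about the tool's z in units of 6 degrees (1.0 is 6 degrees), then the opening, from -1 (shut) to 1 (fully open). In form: tx ty tz turn fingers; .... A call has 1 to 10 rows; each row shifts and turns the commanded pose from where the row before left it, along the tool's axes as they then stand; what a row does not reach is not made up. A row lasts 1/12 s, in which the tool goes at most 41.7 mm and 7.16 degrees, less where a joint would pass 70% of its speed; a pose out of reach is approached as far as the arm can. A call is refused whole if a number of a shift passes 1 or a number of a turn 1, either way. A call with a gripper value outside its range is refused whole. The fingers move at their own pace and stop on an object; the grip force is fixed at half the most. Time passes only in rows, so rows that do not move let the fingers close. It gives the time, the measured TCP pose, the force, the opening and the grip force at its end, in the units of the state.
- arm.state(): the state, without advancing time (a new reading comes with each control period).
- arm.camera(name): name is "scene" or "top" or "wrist"; returns the picture (480x640x3 uint8, red, green, blue); there is no depth.
- arm.get_calibration(name): a dict with "fovy" (degrees; the focal length in pixels is half the picture's height over the tangent of half this angle, whatever the lens; pixels are square), "cx", "cy" (the principal point, pixels), "rvec" (rotation vector, rad) and "tvec" (3), from world to camera coordinates, as OpenCV has them; the wrist camera has in their place "mount" (4x4, takes a point from camera to tool coordinates, whose origin is the TCP and whose axes are the flange's). Camera axes: x right, y down, z forward; pixel columns grow to the right and rows downward; lengths in m; the calibration is good to about 2 mm. A picture is of the moment at which its call begins: read the wrist's pose just before it. get_calibration takes no time and is no camera call.
- arm.hand_in(): hands the job in; it is judged then, once.
The state is a dict: "t": time; "joints": joint angles; "dq": joint speeds; "effort": joint torques, N m; "eef_pos": TCP position; "ee_rot": TCP orientation; "wrist_force": force on the tool from outside, world axes, zero at the start; "wrist_torque": the same for the moment, N m; "finger_gap": opening from 0.0 (shut) to 1.0 (fully open); "gripper_force": force on a finger pad.
Only numpy, scipy, OpenCV 4.12 (cv2) and the standard library are available. Lean on these libraries where they do the work, as an engineer would, in place of code of your own. Each camera call takes 0.05 s, during which the arm holds its last target. There are 200 camera calls.

### The job

Set the closing stand up for the short tin: lay two of the three white spacer discs one on the other on the stand's round plate, choosing the two with which the tin standing on them has its top rim as near level with the pointer as it can be, and leave the third disc where it lies. The short tin is at the back of the rack behind a tall tin and a jar: with it still in its place, move both of these upright onto the white side tray, then fetch the short tin and stand it upright and centred on the discs. Finally put the tall tin and the jar each back upright where it stood in the rack; never tip any of the three over or shift the pointer.

Things in the scene. Friction and masses are not known exactly. Their poses are not given: they have to be found in the camera images.
- short_tin: Short closed gold-coloured tin, upright cylinder, diameter 58, height 52, 0.18 kg. Origin: centre of its underside; z up. It starts at the back (far end, rack +x) of the rack, standing on the rack floor, its side about 10 mm from that of the vessel before it.
- tall_tin: Tall closed gold-coloured tin, upright cylinder, diameter 56, height 110, 0.32 kg. Origin: centre of its underside; z up. Starts in the rack's middle or front place.
- jar: Amber glass jar, straight-sided, diameter 56 up to 96, then a white lid of diameter 53 up to its full height of 110, 0.30 kg. Origin: centre of its underside; z up. Starts in the rack's other place (middle or front).
- disc_thin: White plastic spacer disc, the widest and thinnest: diameter 64, thickness 12, 0.04 kg, lying flat on the table. Origin: centre of its underside.
- disc_mid: White plastic spacer disc: diameter 56, thickness 18, 0.045 kg, lying flat on the table. Origin: centre of its underside.
- disc_thick: White plastic spacer disc, the smallest across and thickest: diameter 48, thickness 24, 0.045 kg, lying flat on the table. Origin: centre of its underside.
- rack: Fixed aluminium lane, 230 long (its x, pointing away from the robot within 0.2 rad) and 94 wide (its y), open at both ends: floor 4 thick, two side cheeks 5 thick and 52 high (from the table) along the whole length, 84 apart inside. Three things stand in it in line, centres at about x = -68 (front), 0 (middle) and +68 mm (back, the short tin). Origin: centre of its underside.
- side_tray: Fixed white shallow tray, 210 long (its x) by 106 wide (its y), walls 5 thick and 12 high, floor top 5 above the table: the side area, with room for two vessels one behind the other along x. Origin: centre of its underside.
- stand: Fixed dark steel closing stand: round plate of diameter 88 with its flat top 20 above the table. Origin: centre of its underside. On its +x side (away from the robot within 0.2 rad) a thin post of diameter 12, 128 high, stands 125 from the plate's axis and carries the pointer.
- pointer_tip (a point): Tip of the pointer, a flat steel finger 4 thick and 10 wide that reaches from the stand's post towards the plate's axis and ends 72 from it; this point is the middle of its thickness. Its height differs from start to start (101 to 115 above the table): it marks where the short tin's top rim should be. It is clamped on the post by friction.
Not all that is in view belongs to the job. What is shaped like the stand but red is not meant.

How it is judged:
On the way, in this order (a step that is already met when the one before it is completed fails the run):
1. the tall tin and the jar both stand released on the side tray while the short tin is still in its place (x of tall_tin in the frame of side_tray between -0.085 and 0.085 m and y of tall_tin in the frame of side_tray between -0.04 and 0.04 m and height (world z) of each of tall_tin, jar below 0.015 m and angle between each of tall_tin, jar's own z axis and vertical below 0.1 rad and contact force between each of tall_tin, jar and the fingers below 0.5 N and x of jar in the frame of side_tray between -0.085 and 0.085 m and y of jar in the frame of side_tray between -0.04 and 0.04 m and distance of short_tin from where it was at the start of the episode below 0.025 m), for 0.2 s.
2. the short tin stands released on two discs on the stand, its rim level with the pointer (z of short_tin in the frame of pointer_tip between -0.057 and -0.047 m and horizontal distance between short_tin and stand below 0.015 m and angle between short_tin's own z axis and vertical below 0.06 rad and contact force between short_tin and the fingers below 0.5 N and ((horizontal distance between each of disc_mid, disc_thick and stand below 0.015 m and distance of disc_thin from where it was at the start of the episode below 0.03 m) or (horizontal distance between each of disc_thin, disc_thick and stand below 0.015 m and distance of disc_mid from where it was at the start of the episode below 0.03 m) or (horizontal distance between each of disc_thin, disc_mid and stand below 0.015 m and distance of disc_thick from where it was at the start of the episode below 0.03 m))), for 0.2 s.
At the end, for the whole second after the job is handed in: Two discs on the stand and the short tin on them, each within 15 mm of its axis, the tin upright with its rim within 5 mm of the pointer height; third disc within 30 mm of its start; tall tin and jar upright within 15 mm of where each stood; all released and at rest (all of step 2 and distance of each of tall_tin, jar from where it was at the start of the episode below 0.015 m and angle between each of tall_tin, jar's own z axis and vertical below 0.06 rad and linear speed of each of tall_tin, jar, short_tin, disc_thin, disc_mid, disc_thick below 0.01 m/s); the robot touches nothing.
It fails at once if the pointer is shifted by more than 5 mm (distance of pointer_tip from where it was at the start of the episode above 0.005 m).
It fails at once if a tin or the jar is tipped over (angle between any of short_tin, tall_tin, jar's own z axis and vertical above 0.7 rad).
It also fails if it takes over 152 s, if anything falls off the work surface, if the arm or the gripper's body presses on something with over 40 N, if the wrist force passes 120 N, or if a joint passes its speed limit or range.

## Working session

There is one attempt and no reset: what is moved stays moved. The work goes in short steps, Python scripts to look and compute and a tool call to move; the robot and the scene stay as the last step left them, time stands still between calls to the robot, and variables do not carry over. Pictures are saved under pics/ and viewed, at most 14 in all, crops included, and the job is handed in when it is done.

Besides the shell and the picture viewer there is one more tool, called after "Call:" in YAML: its name, and indented under it one key for each argument. arm_command: Moves the arm, as the interface text tells. Its arguments: {"type":"object","properties":{"plan":{"type":"string"}},"required":["plan"]}

```bash
ls; mkdir -p pics; python3 - <<'E'
from plant import arm
import cv2
print(arm.state()); print(arm.grip_depth)
for n in ["scene","top","wrist"]:
    im=arm.camera(n); cv2.imwrite(f"pics/{n}0.png",im[:,:,::-1]); print(n,arm.get_calibration(n))
E
```

```text
pics
{'t': 0.0, 'joints': array([ 1.2115029 ,  0.61591772, -0.01263329,  1.42488551,  0.00813485,
        1.10336532, -0.04039721]), 'dq': array([-0.00053563,  0.00140478, -0.00043397, -0.00055112, -0.00063948,
        0.0001572 ,  0.00047476]), 'effort': array([-4.41170314e-04, -4.58943987e+01,  2.08820393e-01, -1.65748250e+01,
       -6.11072453e-02,  2.04712164e-02,  2.21384726e-04]), 'eef_pos': array([ 0.2120987 , -0.61359749,  0.21748653]), 'ee_rot': array([ 9.86179012e-01,  1.65678490e-01, -2.37086154e-04, -1.24011325e-03]), 'wrist_force': array([0.03637983, 0.64038545, 0.38134434]), 'wrist_torque': array([ 0.03819448, -0.02380513, -0.00122036]), 'gripper_force': 0.0, 'finger_gap': 1.001825233905996}
-0.0188
scene {'fovy': 47.150879987311555, 'cx': 316.48561864086554, 'cy': 240.32358695967338, 'rvec': array([ 1.95822829,  1.65789395, -0.5542284 ]), 'tvec': array([-0.09260979, -0.26411969,  1.5852137 ])}
top {'fovy': 45.051443697071306, 'cx': 311.73904235452386, 'cy': 249.53627624342775, 'rvec': array([ 2.19993133, -2.17650248,  0.07945095]), 'tvec': array([0.00593904, 0.43465504, 1.41494906])}
wrist {'fovy': 58.06461034483019, 'cx': 313.9005228284703, 'cy': 247.74742520368008, 'mount': array([[-9.52891016e-05, -9.65423917e-01, -2.60684966e-01,
         7.20498984e-02],
       [ 9.99999874e-01,  3.64761128e-05, -5.00619592e-04,
        -4.18645125e-04],
       [ 4.92818902e-04, -2.60684981e-01,  9.65423792e-01,
        -1.66337334e-01],
       [ 0.00000000e+00,  0.00000000e+00,  0.00000000e+00,
         1.00000000e+00]])}
```

View pics/top0.png

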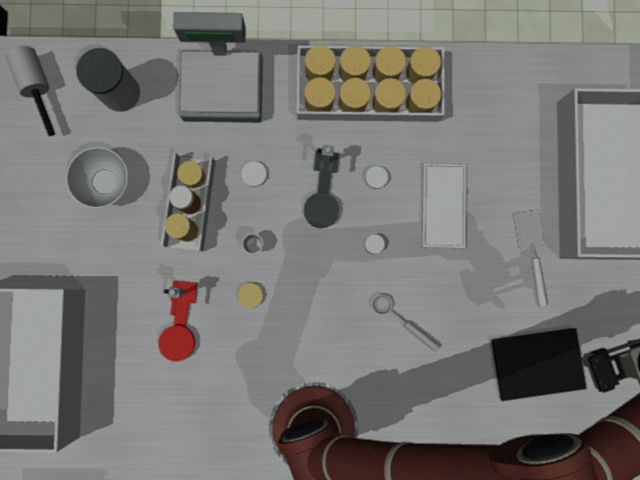

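View pics/scene0.png

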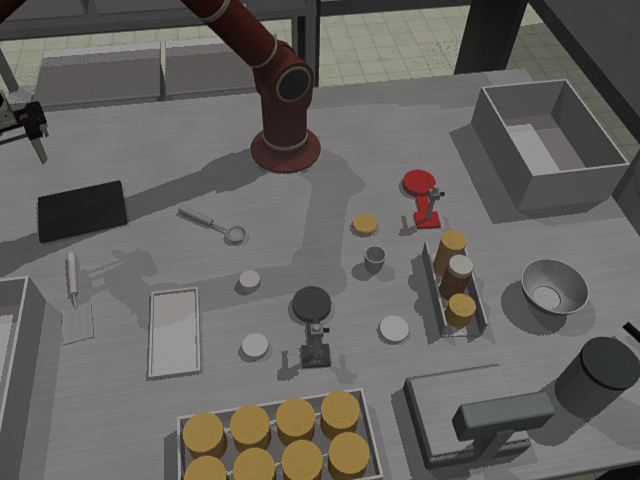

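Top view: rack at (190,200), with the tall tin in front (180,227), the jar in the middle (183,198) and the short tin at the back (190,173). The dark stand plate is at (321,210), with its pointer at (326,152). Discs lie at (254,173), (376,177) and (375,243), and the white tray is at (444,205). Distractors are the red stand (177,340), the loose gold lid (250,294), the crate of tins, the cup and the ladle.

```bash
cat > h.py <<'E'
import numpy as np, cv2
from scipy.spatial.transform import Rotation as Ro
from plant import arm
def cam(n, st=None):
    c=arm.get_calibration(n); f=240/np.tan(np.radians(c["fovy"]/2))
    if n=="wrist":
        T=np.eye(4);T[:3,:3]=Ro.from_quat(st["ee_rot"]).as_matrix();T[:3,3]=st["eef_pos"]
        M=T@c["mount"]; R=M[:3,:3]; C=M[:3,3]
    else:
        R=Ro.from_rotvec(c["rvec"]).as_matrix().T; C=-R@c["tvec"]
    return f,c["cx"],c["cy"],R,C
def ray(k,uv):
    f,cx,cy,R,C=k; uv=np.atleast_2d(uv).astype(float)
    d=np.c_[(uv[:,0]-cx)/f,(uv[:,1]-cy)/f,np.ones(len(uv))]@R.T
    return C,d/np.linalg.norm(d,axis=1)[:,None]
def plane(k,uv,z):
    C,d=ray(k,uv); return (C+d*((z-C[2])/d[:,2])[:,None])[:,:2]
def proj(k,p):
    f,cx,cy,R,C=k; q=(np.atleast_2d(p)-C)@R; return np.c_[cx+f*q[:,0]/q[:,2],cy+f*q[:,1]/q[:,2]]
def tri(rays):
    A=np.zeros((3,3));b=np.zeros(3)
    for C,d in rays:
        P=np.eye(3)-np.outer(d[0],d[0]);A+=P;b+=P@C
    p=np.linalg.solve(A,b); return p,[np.linalg.norm(np.cross(p-C,d[0]))*1e3 for C,d in rays]
def blobs(k,mask,z,amin=100,amax=1e9):
    for c in cv2.findContours(mask.astype(np.uint8),cv2.RETR_EXTERNAL,cv2.CHAIN_APPROX_NONE)[0]:
        a=cv2.contourArea(c)
        if amin<a<amax:
            p=plane(k,c[:,0],z); (x,y),(w,h),t=cv2.fitEllipse((p*1000).astype(np.float32))
            m=c[:,0].mean(0); print("px",m.round(0),"xy mm",round(x,1),round(y,1),"ax",round(w,1),round(h,1))
E
python3 - <<'E'
from h import *
k=cam("top"); im=cv2.imread("pics/top0.png"); print(k[4],cam("scene")[4])
hsv=cv2.cvtColor(im,cv2.COLOR_BGR2HSV)
for p in [(254,173),(376,177),(375,243),(444,205),(321,210),(180,224),(190,170),(183,195),(300,240)]: print(p,hsv[p[1],p[0]])
w=(hsv[...,1]<40)&(hsv[...,2]>185)
print("white"); blobs(k,w,0.018,60)
print("dark"); blobs(k,(hsv[...,2]<75)&(hsv[...,1]<90),0.02,300,3000)
print("gold"); blobs(k,(hsv[...,1]>90)&(hsv[...,0]>12)&(hsv[...,0]<35)&(hsv[...,2]>120),0.056,100)
a=cv2.resize(im[135:265,150:290],None,fx=4,fy=4,interpolation=2);b=cv2.resize(im[135:265,290:350],None,fx=4,fy=4,interpolation=2)
cv2.imwrite("pics/crop1.png",np.hstack([a,b]))
E
```

```text
[0.33628428 0.01552118 1.44142745] [ 1.18225799 -0.13039059  1.08466704]
(254, 173) [ 80   5 163]
(376, 177) [ 90   3 162]
(375, 243) [ 75   6 163]
(444, 205) [ 60   2 162]
(321, 210) [90 17 59]
(180, 224) [ 23 113 158]
(190, 170) [ 23 119 159]
(183, 195) [ 60   5 162]
(300, 240) [ 90   4 128]
white
dark
px [ 26. 441.] xy mm -35.4 691.4 ax 31.8 169.1
px [547. 446.] xy mm -40.4 -566.2 ax 62.3 159.2
px [305. 430.] xy mm -3.8 25.1 ax 31.6 112.1
px [324. 186.] xy mm 577.2 -15.8 ax 81.4 206.3
px [238. 104.] xy mm 748.4 135.0 ax 115.4 118.0
px [108.  79.] xy mm 858.1 527.0 ax 110.3 192.2
px [39. 91.] xy mm 842.0 709.1 ax 61.4 227.9
px [217.  38.] xy mm 970.2 259.7 ax 85.0 170.9
gold
px [250. 295.] xy mm 321.8 156.9 ax 55.3 56.4
px [177. 226.] xy mm 486.2 335.9 ax 55.0 56.7
px [189. 173.] xy mm 615.2 309.3 ax 55.8 55.9
px [425.  93.] xy mm 818.2 -262.9 ax 71.0 71.8
px [390.  93.] xy mm 818.1 -176.3 ax 71.0 71.6
px [355.  92.] xy mm 818.1 -90.0 ax 71.0 71.7
px [319.  92.] xy mm 818.2 -3.8 ax 71.1 71.6
px [425.  61.] xy mm 899.1 -263.2 ax 70.8 71.6
px [390.  61.] xy mm 899.1 -176.5 ax 70.2 71.4
px [355.  60.] xy mm 899.3 -90.2 ax 70.5 71.6
px [320.  60.] xy mm 899.4 -3.8 ax 70.5 71.9
```

View pics/crop1.png

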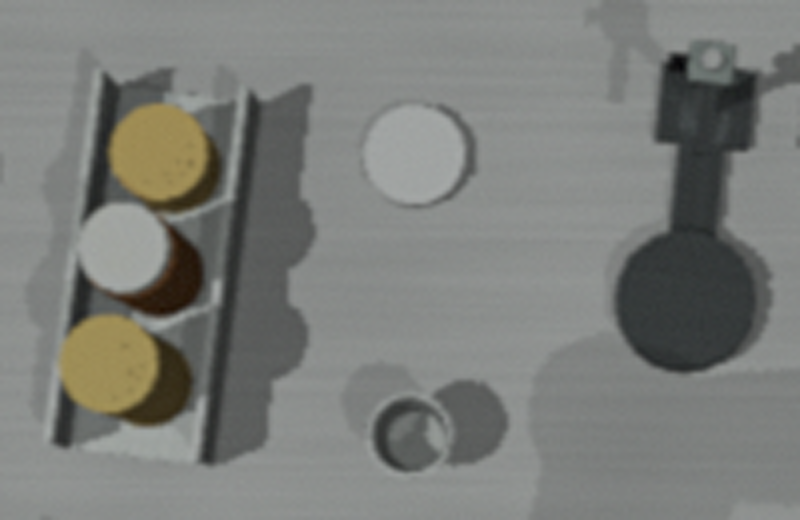

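The crop confirms the layout: the tall tin in front, the jar with its white lid in the middle, the short tin at the back, the widest disc at crop (415,155), and the dark plate at crop (686,300) with the post at (712,58).

```bash
python3 - <<'E'
from h import *
k=cam("top"); im=cv2.imread("pics/top0.png"); hsv=cv2.cvtColor(im,cv2.COLOR_BGR2HSV)
roi=np.zeros(im.shape[:2],bool)
w=(hsv[...,1]<30)&(hsv[...,2]>146)
def reg(m,x0,y0,x1,y1,z,lab,amin=60):
    r=np.zeros_like(m); r[y0:y1,x0:x1]=m[y0:y1,x0:x1]; print(lab); blobs(k,r,z,amin)
reg(w,235,155,275,195,.012,"thin"); reg(w,360,160,393,195,.018,"mid?"); reg(w,360,228,393,260,.024,"thick?")
reg(w,170,184,196,212,.114,"jar lid")
g=(hsv[...,1]>90)&(hsv[...,0]>12)&(hsv[...,0]<35)&(hsv[...,2]>120)
reg(g,160,210,200,245,.114,"tall")
d=(hsv[...,2]<80)&(hsv[...,1]<90); d=cv2.morphologyEx(d.astype(np.uint8),cv2.MORPH_OPEN,cv2.getStructuringElement(2,(21,21)))>0
reg(d,290,180,350,240,.02,"plate")
r=np.zeros_like(im[...,0]); r[150:260,410:480]=(w[150:260,410:480]); c=max(cv2.findContours(r,0,1)[0],key=cv2.contourArea)
p=plane(k,c[:,0],.009); print("tray",cv2.minAreaRect((p*1000).astype(np.float32)))
s=cv2.imread("pics/scene0.png"); cv2.imwrite("pics/crop2.png",cv2.resize(s[280:380,270:350],None,fx=6,fy=6,interpolation=2))
E
```

```text
thin
px [253. 173.] xy mm 624.4 159.5 ax 59.6 59.9
mid?
px [376. 177.] xy mm 618.2 -147.8 ax 50.9 52.0
thick?
px [374. 244.] xy mm 450.5 -143.0 ax 42.9 43.5
jar lid
px [180. 196.] xy mm 547.9 316.5 ax 47.2 48.3
tall
px [177. 226.] xy mm 480.0 322.5 ax 52.7 54.3
plate
px [321. 210.] xy mm 533.3 -11.7 ax 84.1 86.5
tray ((550.5174560546875, -317.9969482421875), (104.53020477294922, 209.472900390625), 88.88334655761719)
```

View pics/crop2.png

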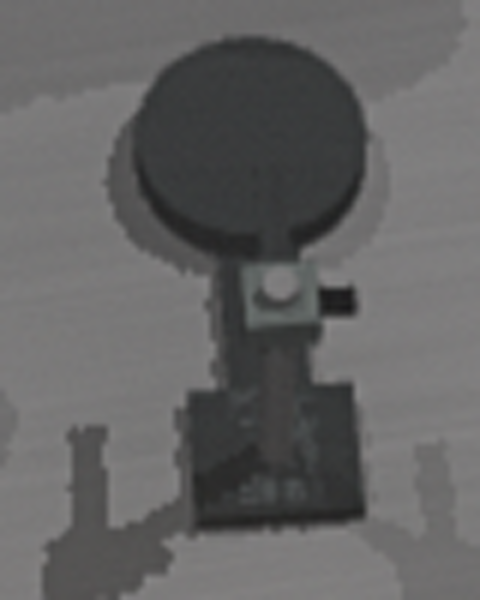

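The scene crop shows the clamp at crop (283,292), with the finger reaching towards the plate and ending near (280,250). I'll measure its height from several wrist views, first squaring the tool up and moving near the stand.

Call:
arm_command:
  plan: "0 0 0 0.8 1;0 0 0 0.8 1;0 0 0 0.8 1;0 0 0 0.8 1;0.6 -1 -0.1 0 1;0.6 -1 -0.1 0 1;0.6 -1 -0.1 0 1;0.6 -1 -0.1 0 1;0.6 -1 -0.1 0 1;0.6 -1 -0.1 0 1"

```text
t: 0.98
eef_pos: [0.3213, -0.4328, 0.2365]
ee_rot: [1.0, -0.001, -0.0, -0.0]
wrist_force: [1.0, -0.3, 0.1]
finger_gap: 0.999
gripper_force: 0.0
```

Call:
arm_command:
  plan: "0.6 -1 -0.1 0 1;0.6 -1 -0.1 0 1;0.6 -1 -0.1 0 1;0.6 -1 -0.1 0 1;0.6 -1 -0.1 0 1;0.6 -1 -0.1 0 1;0.6 -1 -0.1 0 1;0.6 -1 -0.1 0 1;0.6 -1 0 0 1;0 0 0 0 1"

```text
t: 1.82
eef_pos: [0.4874, -0.156, 0.2607]
ee_rot: [1.0, 0.006, 0.001, -0.003]
wrist_force: [0.5, 0.5, 1.2]
finger_gap: 0.998
gripper_force: 0.0
```

```bash
cat > snap.py <<'E'
from h import *
import sys,pickle
n=sys.argv[1]; st=arm.state(); im=arm.camera("wrist")[:,:,::-1]
cv2.imwrite(f"pics/{n}.png",im); pickle.dump({k:st[k] for k in("eef_pos","ee_rot")},open(f"pics/{n}.pkl","wb"))
m=Ro.from_quat(st["ee_rot"]).as_matrix(); print(st["t"],st["eef_pos"].round(4),"yaw",np.degrees(np.arctan2(m[1,0],m[0,0])).round(2),"z",m[:,2].round(3),st["wrist_force"].round(1),st["finger_gap"])
E
python3 snap.py w1
```

```text
1.8167 [ 0.4874 -0.156   0.2607] yaw 0.65 z [ 0.003  0.006 -1.   ] [0.5 0.5 1.2] 0.997788617368166
```

Call:
arm_command:
  plan: "0 0 0 0 1;0 0 0 0 1"

```text
t: 2.03
eef_pos: [0.4825, -0.1664, 0.2604]
ee_rot: [1.0, -0.002, -0.001, 0.0]
wrist_force: [-0.5, -0.2, -0.8]
finger_gap: 1.0
gripper_force: 0.0
```

```bash
python3 snap.py w2
```

```text
2.0333 [ 0.4825 -0.1664  0.2604] yaw -0.27 z [-0.001 -0.001 -1.   ] [-0.5 -0.2 -0.8] 0.9996407456505508
```

Call:
arm_command:
  plan: "0 -1 0 0 1;0 -1 0 0 1;0 -1 0 0 1;0 -1 0 0 1;0 -1 0 0 1;0 -1 0 0 1;0 -1 0 0 1;0 0 0 0 1;0 0 0 0 1;0 0 0 0 1"

```text
t: 2.92
eef_pos: [0.4838, 0.0429, 0.2606]
ee_rot: [1.0, -0.003, -0.0, 0.001]
wrist_force: [0.3, -0.9, 0.3]
finger_gap: 0.998
gripper_force: 0.0
```

```bash
python3 snap.py w3; python3 -c "
import cv2,numpy as np
cv2.imwrite('pics/c3.png',np.hstack([cv2.resize(cv2.imread(f'pics/w{i}.png'),(400,300),interpolation=3) for i in (2,3)]))"
```

```text
2.9167 [0.4838 0.0429 0.2606] yaw -0.31 z [-0.    -0.001 -1.   ] [ 0.3 -0.9  0.3] 0.9984430294758225
```

View pics/c3.png

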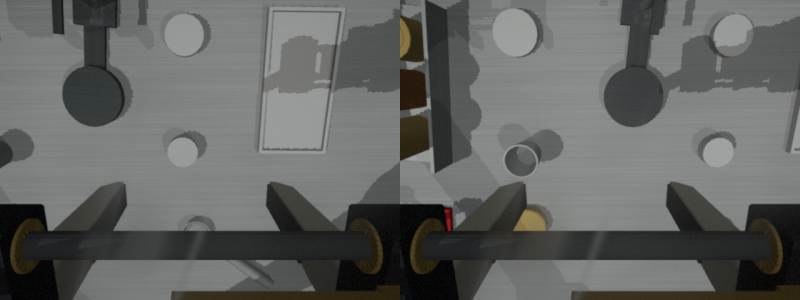

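Both wrist views show the plate (right view at about (633,96)) and discs, but the pointer is cut off at the top edge, so I'm moving forward.

Call:
arm_command:
  plan: "1 -0.5 0 0 1;1 -0.5 0 0 1;1 0 0 0 1;0 0 0 0 1;0 0 0 0 1;0 0 0 0 1"

```text
t: 3.47
eef_pos: [0.5733, 0.0728, 0.2602]
ee_rot: [1.0, -0.003, -0.001, 0.001]
wrist_force: [-0.4, 0.7, 0.6]
finger_gap: 1.001
gripper_force: 0.0
```

```bash
python3 snap.py w4
```

```text
3.4667 [0.5733 0.0728 0.2602] yaw -0.31 z [-0.002 -0.001 -1.   ] [-0.4  0.7  0.6] 1.0011124410985812
```

Call:
arm_command:
  plan: "0 1 0 0 1;0 1 0 0 1;0 1 0 0 1;0 1 0 0 1;0 1 0 0 1;0 1 0 0 1;0 0 0 0 1;0 0 0 0 1;0 0 0 0 1"

```text
t: 4.27
eef_pos: [0.5728, -0.1044, 0.2611]
ee_rot: [1.0, -0.001, 0.0, -0.001]
wrist_force: [-0.3, 0.2, 0.0]
finger_gap: 1.0
gripper_force: 0.0
```

```bash
python3 snap.py w5; python3 - <<'E'
from h import *
import pickle
o=[]
for n in("w4","w5"):
    im=cv2.imread(f"pics/{n}.png");k=cam("wrist",pickle.load(open(f"pics/{n}.pkl","rb")))
    u,v=proj(k,[[.605,-.01,.108]])[0].astype(int);u0=max(0,min(540,u-50));v0=max(0,min(380,v-60));print(n,u,v,u0,v0)
    c=cv2.resize(im[v0:v0+140,u0:u0+100],None,fx=4,fy=4,interpolation=2); o.append(cv2.convertScaleAbs(c,alpha=1.7,beta=0))
cv2.imwrite("pics/c5.png",np.hstack(o))
E
```

```text
4.2667 [ 0.5728 -0.1044  0.2611] yaw -0.14 z [ 0.     0.001 -1.   ] [-0.3  0.2  0. ] 0.9998844986035861
w4 426 186 376 126
w5 186 187 136 127
```

View pics/c5.png

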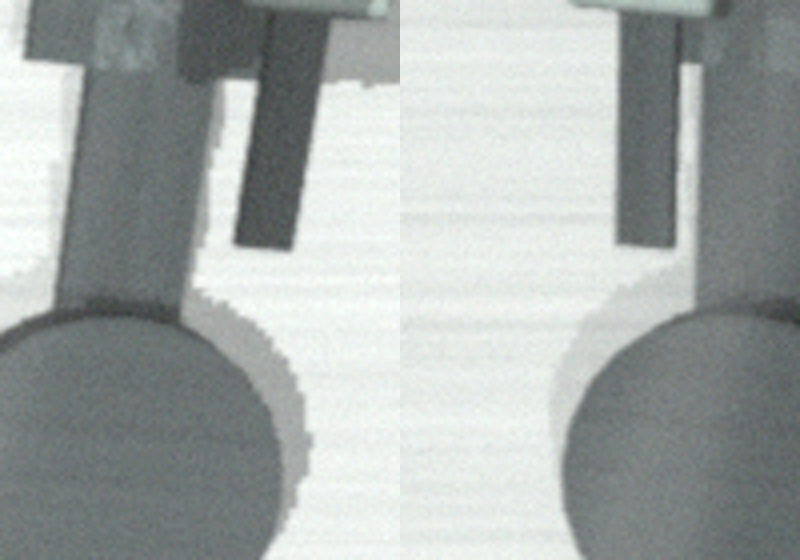

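The enlarged views show the pointer finger clearly: its tip end runs (234,245)-(293,250) in the left crop and (216,244)-(276,247) in the right one. It belongs to the dark stand.

```bash
python3 - <<'E'
from h import *
import pickle
K={n:cam("wrist",pickle.load(open(f"pics/{n}.pkl","rb"))) for n in("w2","w3","w4","w5")}
a=np.array([441.9,187.8])-.4; b=np.array([197.5,188.4])-.4
p,e=tri([ray(K["w4"],a),ray(K["w5"],b)]); print("tip",p,e)
# plate
for n in K:
    im=cv2.imread(f"pics/{n}.png"); hsv=cv2.cvtColor(im,cv2.COLOR_BGR2HSV)
    c=proj(K[n],[[.533,-.012,.02]])[0]; d=((hsv[...,2]<95)).astype(np.uint8)
    r=np.zeros_like(d); cv2.circle(r,tuple(int(x) for x in c),75,1,-1); d=d&r
    d=cv2.morphologyEx(d,cv2.MORPH_OPEN,cv2.getStructuringElement(2,(41,41)))
    print(n,c); blobs(K[n],d,.02,500)
    w=((hsv[...,1]<30)&(hsv[...,2]>146)).astype(np.uint8); w[330:]=0
    blobs(K[n],w,.018,600)
E
```

```text
tip [ 0.60503134 -0.01921153  0.11372859] [np.float64(0.02216442062437308), np.float64(0.022164420624523666)]
w2 [146.40153972 155.46876111]
px [154. 148.] xy mm 538.0 -19.9 ax 92.4 103.1
px [292. 243.] xy mm 447.7 -144.1 ax 45.5 45.9
px [470. 212.] xy mm 496.4 -316.2 ax 112.5 120.1
px [472. 189.] xy mm 498.0 -315.8 ax 101.7 103.6
px [294.  56.] xy mm 617.3 -149.5 ax 52.7 52.9
px [484.  54.] xy mm 608.9 -313.9 ax 84.9 97.3
w3 [373.4363357  156.08323625]
px [374. 153.] xy mm 534.9 -12.8 ax 87.4 90.0
px [509. 244.] xy mm 447.6 -147.5 ax 46.0 46.6
px [531.  51.] xy mm 623.3 -146.9 ax 39.5 50.2
px [183.  52.] xy mm 622.4 156.5 ax 60.5 60.7
w4 [401.35838555 249.16550682]
px [401. 245.] xy mm 536.5 -11.4 ax 86.6 92.7
px [530. 321.] xy mm 456.2 -148.3 ax 24.8 50.8
px [546. 270.] xy mm 508.2 -152.6 ax 31.2 175.9
px [  9. 272.] xy mm 510.9 374.2 ax 28.1 77.2
px [580. 231.] xy mm 549.2 -183.3 ax 23.3 119.8
px [558. 184.] xy mm 603.5 -160.7 ax 47.3 122.1
px [ 81. 158.] xy mm 619.2 296.6 ax 42.0 87.6
px [283. 191.] xy mm 568.1 82.2 ax 186.3 273.3
px [297.  65.] xy mm 702.1 85.7 ax 20.8 85.9
w5 [220.24013694 249.58703099]
px [223. 245.] xy mm 536.8 -14.6 ax 86.3 95.0
px [354. 322.] xy mm 456.6 -145.0 ax 23.6 48.6
px [523. 219.] xy mm 546.7 -312.5 ax 103.8 211.9
px [363. 161.] xy mm 617.2 -149.5 ax 53.4 53.9
px [ 36. 154.] xy mm 623.6 154.4 ax 60.4 60.7
```

The tip is at z≈113.7 mm, 72 mm from the plate axis at (533.4,−12.3). Candidate rims are 102, 108 and 114 mm, so I need disc_mid + disc_thick. Mid is at (617.5,−149) and thick at (449.5,−144.3).

Call:
arm_command:
  plan: "0.75 0.75 0 0 1;0.74 0.74 0 0 1;0 0 1 0 1;0 0 1 0 1;0 0 1 0 1;0 0 1 0 1;0 0 1 0 1;0 0 1 0 1;0 0 0 0 1;0 0 0 0 1"

```text
t: 5.15
eef_pos: [0.6173, -0.1478, 0.0797]
ee_rot: [1.0, 0.0, -0.002, -0.001]
wrist_force: [-0.3, -0.3, 0.3]
finger_gap: 0.998
gripper_force: 0.0
```

```bash
cat > s.py <<'E'
from h import *
import sys
st=arm.state(); m=Ro.from_quat(st["ee_rot"]).as_matrix(); p=st["eef_pos"]; y=np.degrees(np.arctan2(m[1,0],m[0,0]))
print(round(st["t"],2),(p*1000).round(1),"yaw",y.round(2),"F",st["wrist_force"].round(1),"gap",round(st["finger_gap"]*93,1),st["gripper_force"])
if len(sys.argv)>3:
    t=np.array(list(map(float,sys.argv[1:4])))/1000
    print("rows", ((t-p)@m/0.03).round(2), "turn",(y-float(sys.argv[4]))/6 if len(sys.argv)>4 else "")
E
python3 s.py 617.5 -149 3.5 0
```

```text
5.15 [ 617.3 -147.8   79.7] yaw 0.01 F [-0.3 -0.3  0.3] gap 92.8 0.0
rows [0.01 0.04 2.54] turn 0.0012417086395576978
```

Call:
arm_command:
  plan: "0 0.04 1 0 1;0 0 1 0 1;0 0 0.5 0 1;0 0 0 0 1;0 0 0 0 -1;0 0 0 0 -1;0 0 0 0 -1;0 0 0 0 -1;0 0 0 0 -1;0 0 0 0 -1"

```text
t: 5.98
eef_pos: [0.6185, -0.1512, 0.0065]
ee_rot: [1.0, -0.001, 0.001, 0.0]
wrist_force: [-0.1, -0.2, -0.7]
finger_gap: 0.62
gripper_force: 0.1
```

Call:
arm_command:
  plan: "0 0 0 0 -1;0 0 -0.5 0 -1;0 0 -1 0 -1;0 0 -1 0 -1;0 0 0 0 -1"

```text
t: 6.4
eef_pos: [0.6224, -0.1521, 0.0867]
ee_rot: [1.0, -0.001, 0.006, 0.001]
wrist_force: [1.3, -1.0, 0.6]
finger_gap: 0.595
gripper_force: 30.0
```

```bash
python3 s.py 533.4 -12.3 100 0
```

```text
6.4 [ 622.4 -152.1   86.7] yaw -0.15 F [ 1.3 -1.   0.6] gap 55.3 29.99986857175827
rows [-2.97 -4.65 -0.49] turn -0.024406202408431162
```

Call:
arm_command:
  plan: "-1 0 0 0 -1;-1 0 0 0 -1;-0.97 -0.65 0 0 -1;0 -1 0 0 -1;0 -1 0 0 -1;0 -1 0 0 -1;0 -1 0 0 -1;0 0 0.5 0 -1;0 0 0 0 -1;0 0 0 0 -1"

```text
t: 7.23
eef_pos: [0.5284, -0.012, 0.0649]
ee_rot: [1.0, -0.001, -0.001, 0.0]
wrist_force: [0.1, -0.1, -0.3]
finger_gap: 0.592
gripper_force: 30.0
```

```bash
python3 s.py 533.4 -12.3 26 0
```

```text
7.23 [528.4 -12.   64.9] yaw -0.13 F [ 0.1 -0.1 -0.3] gap 55.1 29.999639689922333
rows [0.17 0.01 1.3 ] turn -0.02223275592776423
```

Call:
arm_command:
  plan: "0.17 0 0.5 0 -1;0 0 0.5 0 -1;0 0 0.25 0 -1;0 0 0 0 -1;0 0 0 0 -1"

```text
t: 7.65
eef_pos: [0.5343, -0.0126, 0.0282]
ee_rot: [1.0, -0.002, -0.0, 0.0]
wrist_force: [0.2, -0.2, -0.6]
finger_gap: 0.598
gripper_force: 30.0
```

```bash
python3 s.py 533.4 -12.3 25 0
```

```text
7.65 [534.3 -12.6  28.2] yaw -0.24 F [ 0.2 -0.2 -0.6] gap 55.7 29.99437004327774
rows [-0.03 -0.01  0.11] turn -0.0399754862619296
```

Call:
arm_command:
  plan: "0 0 0.07 0 -1;0 0 0.05 0 -1;0 0 0 0 -1;0 0 0 0 -1"

```text
t: 7.98
eef_pos: [0.535, -0.0119, 0.0262]
ee_rot: [1.0, -0.001, 0.001, 0.0]
wrist_force: [-1.4, 0.0, 6.2]
finger_gap: 0.596
gripper_force: 30.0
```

```bash
python3 s.py 533.4 -12.3 25 0
```

```text
7.98 [535.  -11.9  26.2] yaw -0.16 F [-1.4  0.   6.2] gap 55.4 29.99774068593979
rows [-0.05  0.01  0.04] turn -0.02639533647691215
```

Contact felt (6 N); releasing, then on to the thick disc.

Call:
arm_command:
  plan: "0 0 0 0 1;0 0 0 0 1;0 0 0 0 1;0 0 0 0 1;0 0 -0.5 0 1;0 0 -1 0 1;0 0 -1 0 1;-0.95 0.9 0 0 1;-0.95 0.9 0 0 1;-0.95 0.9 0 0 1"

```text
t: 8.82
eef_pos: [0.4483, -0.0926, 0.1001]
ee_rot: [1.0, -0.0, 0.001, 0.0]
wrist_force: [0.0, -1.8, -0.1]
finger_gap: 1.0
gripper_force: 0.0
```

Call:
arm_command:
  plan: "0 0.9 0 0 1;0 0.8 0 0 1;0 0 0 0 1;0 0 0 0 1"

```text
t: 9.15
eef_pos: [0.4484, -0.1447, 0.0996]
ee_rot: [1.0, -0.003, 0.0, 0.0]
wrist_force: [-0.2, 0.7, 0.0]
finger_gap: 0.999
gripper_force: 0.0
```

```bash
python3 s.py 449.5 -144.3 4 0
```

```text
9.15 [ 448.4 -144.7   99.6] yaw -0.34 F [-0.2  0.7  0. ] gap 92.9 0.0
rows [ 0.04 -0.01  3.19] turn -0.05597296466898899
```

Call:
arm_command:
  plan: "0.04 0 1 0 1;0 0 1 0 1;0 0 0.9 0 1;0 0 0.2 0 1;0 0 0 0 -1;0 0 0 0 -1;0 0 0 0 -1;0 0 0 0 -1;0 0 0 0 -1;0 0 0 0 -1"

```text
t: 9.98
eef_pos: [0.4504, -0.1434, 0.0075]
ee_rot: [1.0, -0.001, 0.001, 0.0]
wrist_force: [0.8, -0.4, -0.9]
finger_gap: 0.618
gripper_force: 0.0
```

Call:
arm_command:
  plan: "0 0 0 0 -1;0 0 0 0 -1;0 0 -1 0 -1;0 0 -1 0 -1;0 0 -0.7 0 -1;0 0 0 0 -1;0 0 0 0 -1"

```text
t: 10.57
eef_pos: [0.4503, -0.1434, 0.0884]
ee_rot: [1.0, -0.001, 0.001, 0.0]
wrist_force: [0.0, -0.4, -1.7]
finger_gap: 0.509
gripper_force: 30.0
```

```bash
python3 s.py 533.4 -12.3 85 0; python3 - <<'E'
from h import *
im=arm.camera("top"); cv2.imwrite("pics/top1.png",im[:,:,::-1])
E
```

```text
10.57 [ 450.3 -143.4   88.4] yaw -0.14 F [ 0.  -0.4 -1.7] gap 47.3 29.999889135360718
rows [ 2.76 -4.38  0.12] turn -0.022796711460126406
```

```bash
python3 - <<'E'
from h import *
k=cam("top"); im=cv2.imread("pics/top1.png"); hsv=cv2.cvtColor(im,cv2.COLOR_BGR2HSV)
w=((hsv[...,1]<30)&(hsv[...,2]>146)).astype(np.uint8); r=np.zeros_like(w); r[180:240,300:345]=w[180:240,300:345]; blobs(k,r,.038,60)
E
```

```text
px [321. 208.] xy mm 534.5 -9.7 ax 52.1 52.6
px [312. 218.] xy mm 517.4 -6.4 ax 101.7 134.3
px [341. 185.] xy mm 592.4 -58.2 ax 20.8 39.3
```

Call:
arm_command:
  plan: "0.7 -1 0 0 -1;0.7 -1 0 0 -1;0.7 -1 0 0 -1;0.66 -1 0 0 -1;0 -0.38 0 0 -1;0 0 0.5 0 -1;0 0 0 0 -1;0 0 0 0 -1"

```text
t: 11.28
eef_pos: [0.5309, -0.0125, 0.0707]
ee_rot: [1.0, -0.001, -0.003, 0.0]
wrist_force: [0.4, -1.0, 0.0]
finger_gap: 0.511
gripper_force: 30.0
```

```bash
python3 s.py 533.4 -12.3 44 0
```

```text
11.28 [530.9 -12.5  70.7] yaw -0.15 F [ 0.4 -1.   0. ] gap 47.5 29.999722838401794
rows [ 0.09 -0.01  0.89] turn -0.024475858634270552
```

Call:
arm_command:
  plan: "0.09 0 0.4 0 -1;0 0 0.35 0 -1;0 0 0 0 -1;0 0 0 0 -1;0 0 0.06 0 -1;0 0 0.06 0 -1;0 0 0 0 -1;0 0 0 0 -1"

```text
t: 11.95
eef_pos: [0.5357, -0.012, 0.0467]
ee_rot: [1.0, -0.001, 0.0, -0.0]
wrist_force: [-0.1, -0.6, 0.2]
finger_gap: 0.512
gripper_force: 30.0
```

```bash
python3 s.py 533.4 -12.3 44 0
```

```text
11.95 [535.7 -12.   46.7] yaw -0.13 F [-0.1 -0.6  0.2] gap 47.6 29.999870359897614
rows [-0.08  0.01  0.09] turn -0.02182827058086759
```

Call:
arm_command:
  plan: "-0.05 0 0.05 0 -1;0 0 0.05 0 -1;0 0 0 0 -1;0 0 0 0 -1"

```text
t: 12.28
eef_pos: [0.5344, -0.012, 0.045]
ee_rot: [1.0, -0.001, 0.001, -0.0]
wrist_force: [-2.1, -0.7, 8.9]
finger_gap: 0.51
gripper_force: 30.0
```

```bash
python3 s.py 533.4 -12.3 44 0
```

```text
12.28 [534.4 -12.   45. ] yaw -0.13 F [-2.1 -0.7  8.9] gap 47.4 30.00200003385544
rows [-0.03  0.01  0.03] turn -0.02096539008395787
```

Released next; then hover over the rack for a look.

Call:
arm_command:
  plan: "0 0 0 0 1;0 0 0 0 1;0 0 0 0 1;0 0 0 0 1;0 0 -0.6 0 1;0 0 -1 0 1;0 0 -1 0 1;0 0 -1 0 1;0 0 -1 0 1;0 0 -1 0 1"

```text
t: 13.12
eef_pos: [0.5337, -0.012, 0.2127]
ee_rot: [1.0, -0.001, -0.0, -0.0]
wrist_force: [0.5, -0.1, 0.7]
finger_gap: 1.001
gripper_force: 0.0
```

Call:
arm_command:
  plan: "0 0 -1 0 1;0 0 -0.6 0 1;-0.2 -1 0 0 1;-0.2 -1 0 0 1;-0.2 -1 0 0 1;-0.2 -1 0 0 1;-0.2 -1 0 0 1;-0.2 -1 0 0 1;-0.2 -1 0 0 1;-0.2 -1 0 0 1"

```text
t: 13.95
eef_pos: [0.486, 0.2293, 0.2592]
ee_rot: [1.0, -0.001, -0.0, 0.0]
wrist_force: [-0.1, -0.6, -0.4]
finger_gap: 0.998
gripper_force: 0.0
```

Call:
arm_command:
  plan: "-0.2 -1 0 0 1;-0.2 -1 0 0 1;-0.1 -0.9 0 0 1;0 0 0 0.9 1;0 0 0 0 1;0 0 0 0 1;0 0 0 0 1"

```text
t: 14.53
eef_pos: [0.4723, 0.3136, 0.2593]
ee_rot: [0.999, -0.048, 0.0, 0.001]
wrist_force: [-0.0, -0.0, 0.4]
finger_gap: 0.996
gripper_force: 0.0
```

```bash
python3 snap.py w6; python3 - <<'E'
from h import *
im=arm.camera("top")[:,:,::-1]; cv2.imwrite("pics/top2.png",im)
w=cv2.imread("pics/w6.png"); c=cv2.resize(im[185:235,295:345],(300,300),interpolation=2)
cv2.imwrite("pics/c6.png",np.hstack([cv2.resize(w,(480,360)),np.vstack([c,np.zeros((60,300,3),np.uint8)])]))
E
```

```text
14.5333 [0.4723 0.3136 0.2593] yaw -5.56 z [-0.    -0.001 -1.   ] [-0.  -0.   0.4] 0.9958066882199861
```

View pics/c6.png

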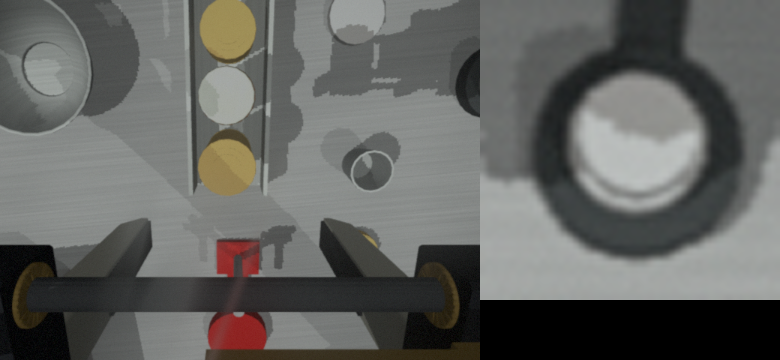

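The discs are stacked concentrically on the plate. The wrist view shows the rack lane: tall tin (227,166), jar (227,95) and short tin (228,30).

```bash
python3 - <<'E'
from h import *
import pickle
k=cam("wrist",pickle.load(open("pics/w6.pkl","rb"))); im=cv2.imread("pics/w6.png"); hsv=cv2.cvtColor(im,cv2.COLOR_BGR2HSV)
g=((hsv[...,1]>80)&(hsv[...,0]>12)&(hsv[...,0]<35)&(hsv[...,2]>115)).astype(np.uint8); w=((hsv[...,1]<30)&(hsv[...,2]>146)).astype(np.uint8)
def reg(m,a,b,c,d,z):
    r=np.zeros_like(m); r[b:d,a:c]=m[b:d,a:c]; r=cv2.morphologyEx(r,cv2.MORPH_OPEN,np.ones((5,5))); blobs(k,r,z,500)
reg(g,255,170,350,265,.114);reg(w,262,85,342,168,.114);reg(g,255,0,350,86,.056)
k=cam("top"); im=cv2.imread("pics/top2.png"); hsv=cv2.cvtColor(im,cv2.COLOR_BGR2HSV); w=((hsv[...,1]<30)&(hsv[...,2]>105)).astype(np.uint8)
r=np.zeros_like(w); cv2.circle(r,(321,208),14,1,-1); blobs(k,w&r,.05,60)
E
```

```text
px [302. 223.] xy mm 479.4 321.8 ax 55.6 56.0
px [301. 127.] xy mm 547.0 315.3 ax 49.9 50.4
px [303.  38.] xy mm 614.0 308.3 ax 57.1 58.3
px [321. 208.] xy mm 532.3 -9.8 ax 52.1 54.1
```

```bash
python3 s.py 479.6 322 70 -5.6
```

```text
14.63 [472.4 313.7 259.5] yaw -5.61 F [-0.1 -0.6  0.3] gap 92.7 0.0
rows [ 0.21 -0.3   6.32] turn -0.0010078109447070698
```

Call:
arm_command:
  plan: "0.21 -0.3 0 0 1;0 0 1 0 1;0 0 1 0 1;0 0 1 0 1;0 0 1 0 1;0 0 1 0 1;0 0 1 0 1;0 0 0.3 0 1;0 0 0 0 1;0 0 0 0 1"

```text
t: 15.47
eef_pos: [0.4798, 0.3234, 0.0712]
ee_rot: [0.999, -0.049, 0.0, -0.0]
wrist_force: [-0.2, -0.2, 0.1]
finger_gap: 1.002
gripper_force: 0.0
```

```bash
python3 s.py 479.6 322 70 -5.6
```

```text
15.47 [479.8 323.4  71.2] yaw -5.56 F [-0.2 -0.2  0.1] gap 93.1 0.0
rows [-0.    0.05  0.04] turn 0.006307368081556852
```

Call:
arm_command:
  plan: "0 0 0 0 -1;0 0 0 0 -1;0 0 0 0 -1;0 0 0 0 -1;0 0 0 0 -1;0 0 0 0 -1;0 0 0 0 -1;0 0 0 0 -1"

```text
t: 16.13
eef_pos: [0.4791, 0.3229, 0.0708]
ee_rot: [0.999, -0.048, 0.0, 0.0]
wrist_force: [-0.6, -1.7, 3.4]
finger_gap: 0.597
gripper_force: 29.9
```

```bash
python3 s.py 550 -318 70 -1
```

```text
16.13 [479.1 322.9  70.8] yaw -5.55 F [-0.6 -1.7  3.4] gap 55.6 29.91344690322876
rows [ 4.42 21.03  0.04] turn -0.7583935430191561
```

Call:
arm_command:
  plan: "0 0 -0.3 0 -1;0 0 -0.8 0 -1;0 0 -0.9 0 -1;0 0 -0.9 0 -1;0 0 -0.5 -0.38 -1;0 0.4 0 -0.38 -1;0 0.8 0 0 -1;0 1 0 0 -1;0 1 0 0 -1;0 1 0 0 -1"

```text
t: 16.97
eef_pos: [0.4757, 0.1966, 0.1724]
ee_rot: [1.0, -0.008, -0.0, -0.0]
wrist_force: [-0.3, -0.1, -2.5]
finger_gap: 0.6
gripper_force: 29.9
```

Call:
arm_command:
  plan: "0 1 0 0 -1;0 1 0 0 -1;0 1 0 0 -1;0 1 0 0 -1;0 1 0 0 -1;0.2 1 0 0 -1;0.2 1 0 0 -1;0.2 1 0 0 -1;0.2 1 0 0 -1;0 1 0 0 -1"

```text
t: 17.8
eef_pos: [0.4964, -0.1039, 0.1726]
ee_rot: [1.0, -0.008, 0.001, -0.0]
wrist_force: [0.0, -0.3, -3.0]
finger_gap: 0.601
gripper_force: 29.9
```

Call:
arm_command:
  plan: "0 1 0 0 -1;0 1 0 0 -1;0 1 0 0 -1;0 1 0 0 -1;0 1 0 0 -1;0 0.8 0 0 -1;0 0.3 0 0 -1;0 0 0 0 -1;0 0 0 0 -1"

```text
t: 18.55
eef_pos: [0.4922, -0.2842, 0.1721]
ee_rot: [1.0, -0.008, -0.0, -0.001]
wrist_force: [-0.1, 1.5, -2.8]
finger_gap: 0.599
gripper_force: 29.9
```

```bash
python3 s.py 505.5 -317 73 -1
```

```text
18.55 [ 492.2 -284.2  172.1] yaw -0.94 F [-0.1  1.5 -2.8] gap 55.7 29.89664375782013
rows [0.46 1.09 3.3 ] turn 0.00988863564298842
```

Call:
arm_command:
  plan: "0.23 0.6 0 0 -1;0.23 0.49 0 0 -1;0 0 0.8 0 -1;0 0 0.9 0 -1;0 0 0.8 0 -1;0 0 0.5 0 -1;0 0 0 0 -1;0 0 0 0 -1"

```text
t: 19.22
eef_pos: [0.506, -0.3158, 0.0821]
ee_rot: [1.0, -0.007, -0.001, -0.001]
wrist_force: [-0.9, -0.6, -1.7]
finger_gap: 0.602
gripper_force: 29.9
```

```bash
python3 s.py 505.5 -317 72 -1
```

```text
19.22 [ 506.  -315.8   82.1] yaw -0.77 F [-0.9 -0.6 -1.7] gap 56.0 29.89533841609955
rows [-0.02  0.04  0.34] turn 0.03792239056914163
```

Call:
arm_command:
  plan: "0 0.04 0.2 0 -1;0 0 0.08 0 -1;0 0 0.05 0 -1;0 0 0.03 0 -1;0 0 0 0 -1;0 0 0 0 -1"

```text
t: 19.72
eef_pos: [0.5056, -0.3201, 0.072]
ee_rot: [1.0, -0.008, 0.0, 0.0]
wrist_force: [-0.4, -0.5, -3.0]
finger_gap: 0.596
gripper_force: 29.9
```

```bash
python3 s.py 505.5 -317 72 -1
```

```text
19.72 [ 505.6 -320.1   72. ] yaw -0.97 F [-0.4 -0.5 -3. ] gap 55.4 29.89546447992325
rows [-0.  -0.1 -0. ] turn 0.004348988088596332
```

Call:
arm_command:
  plan: "0 0 0.04 0 -1;0 0 0.04 0 -1;0 0 0 0 -1;0 0 0 0 -1"

```text
t: 20.05
eef_pos: [0.5059, -0.3208, 0.0713]
ee_rot: [1.0, -0.009, 0.001, 0.001]
wrist_force: [-2.5, 0.0, 7.9]
finger_gap: 0.599
gripper_force: 30.0
```

```bash
python3 s.py 505.5 -317 72 -1
```

```text
20.05 [ 505.9 -320.8   71.3] yaw -1.0 F [-2.5  0.   7.9] gap 55.7 29.97704565525055
rows [-0.02 -0.13 -0.02] turn 0.000406248613694186
```

Call:
arm_command:
  plan: "0 0 0 0 1;0 0 0 0 1;0 0 0 0 1;0 0 0 0 1;0 0 -0.5 0 1;0 0 -1 0 1;0 0 -1 0 1;0 0 -1 0 1;0 0 -0.5 0 1;0.2 -1 0 0 1"

```text
t: 20.88
eef_pos: [0.5117, -0.2991, 0.1935]
ee_rot: [1.0, -0.014, 0.003, 0.005]
wrist_force: [0.1, -1.5, 0.0]
finger_gap: 0.999
gripper_force: 0.0
```

Call:
arm_command:
  plan: "0.2 -1 0 0 1;0.2 -1 0 0 1;0.2 -1 0 0 1;0.2 -1 0 0 1;0 -1 0 0 1;0 -1 0 0 1;0 -1 0 0 1;0 -1 0 0 1;0 -1 0 0 1;0 -1 0 0 1"

```text
t: 21.72
eef_pos: [0.5408, 0.011, 0.1892]
ee_rot: [1.0, -0.008, -0.0, -0.0]
wrist_force: [0.9, -0.4, 0.4]
finger_gap: 0.999
gripper_force: 0.0
```

Call:
arm_command:
  plan: "0 -1 0 0 1;0 -1 0 0 1;0 -1 0 0 1;0 -1 0 0 1;0 -1 0 0 1;0 -1 0 0 1;0 -1 0 0 1;0 -1 0 0.4 1;0 -0.5 0 0.36 1;0 0 0 0 1"

```text
t: 22.55
eef_pos: [0.5444, 0.2704, 0.1889]
ee_rot: [0.999, -0.045, -0.001, -0.002]
wrist_force: [-0.5, 0.4, -0.1]
finger_gap: 1.003
gripper_force: 0.0
```

```bash
python3 s.py 547.3 315.7 70 -5.6
```

```text
22.55 [544.4 270.4 188.9] yaw -5.11 F [-0.5  0.4 -0.1] gap 93.3 0.0
rows [-0.03 -1.5   3.97] turn 0.08170769206602513
```

Call:
arm_command:
  plan: "0 -0.75 0 0.08 1;0 -0.75 0 0 1;0 0 0 0 1;0 0 0 0 1"

```text
t: 22.88
eef_pos: [0.5503, 0.3088, 0.1888]
ee_rot: [0.999, -0.052, -0.0, 0.0]
wrist_force: [0.2, 0.6, 0.1]
finger_gap: 1.001
gripper_force: 0.0
```

```bash
python3 s.py 547.3 315.7 70 -5.6
```

```text
22.88 [550.3 308.8 188.8] yaw -5.92 F [0.2 0.6 0.1] gap 93.1 0.0
rows [-0.12 -0.22  3.96] turn -0.05283946855643196
```

Call:
arm_command:
  plan: "-0.12 -0.22 0 -0.05 1;0 0 1 0 1;0 0 1 0 1;0 0 1 0 1;0 0 0.9 0 1;0 0 0 0 1;0 0 0 0 1;0 0 0 0 1"

```text
t: 23.55
eef_pos: [0.549, 0.3159, 0.074]
ee_rot: [0.999, -0.05, 0.001, -0.001]
wrist_force: [0.0, -0.3, 0.8]
finger_gap: 1.001
gripper_force: 0.0
```

```bash
python3 s.py 547.3 315.7 70 -5.6
```

```text
23.55 [549.  315.9  74. ] yaw -5.77 F [ 0.  -0.3  0.8] gap 93.1 0.0
rows [-0.05  0.01  0.13] turn -0.027758363036836393
```

Call:
arm_command:
  plan: "0 0 0 0 -1;0 0 0 0 -1;0 0 0 0 -1;0 0 0 0 -1;0 0 0 0 -1;0 0 0 0 -1;0 0 0 0 -1;0 0 0 0 -1"

```text
t: 24.22
eef_pos: [0.5477, 0.3157, 0.0725]
ee_rot: [0.999, -0.05, 0.0, 0.0]
wrist_force: [-0.5, -2.1, 2.4]
finger_gap: 0.595
gripper_force: 30.0
```

```bash
python3 s.py 598 -319 170 -1
```

```text
24.22 [547.7 315.7  72.5] yaw -5.72 F [-0.5 -2.1  2.4] gap 55.3 29.977757334709167
rows [ 3.78 20.89 -3.24] turn -0.7872734896724839
```

Call:
arm_command:
  plan: "0 0 -0.3 0 -1;0 0 -0.8 0 -1;0 0 -1 0 -1;0 0 -1 0 -1;0 0 -1 -0.4 -1;0 0.4 -0.3 -0.39 -1;0 0.8 0 0 -1;0 1 0 0 -1;0 1 0 0 -1;0 1 0 0 -1"

```text
t: 25.05
eef_pos: [0.5441, 0.189, 0.2041]
ee_rot: [1.0, -0.008, -0.001, 0.0]
wrist_force: [1.1, -0.4, -3.3]
finger_gap: 0.597
gripper_force: 30.0
```

Call:
arm_command:
  plan: "0 1 0 0 -1;0 1 0 0 -1;0 1 0 0 -1;0 1 0 0 -1;0 1 0 0 -1;0 1 0 0 -1;0 1 0 0 -1;0 1 0 0 -1;0 1 0 0 -1;0 1 0 0 -1"

```text
t: 25.88
eef_pos: [0.5392, -0.1108, 0.2042]
ee_rot: [1.0, -0.008, -0.0, -0.0]
wrist_force: [0.0, -0.8, -2.3]
finger_gap: 0.595
gripper_force: 30.0
```

Call:
arm_command:
  plan: "0.2 1 0 0 -1;0.3 1 0 0 -1;0.3 1 0 0 -1;0.3 1 0 0 -1;0.3 1 0 0 -1;0.2 0.8 0 0 -1;0 0.3 0 0 -1;0 0 0 0 -1;0 0 0 0 -1"

```text
t: 26.63
eef_pos: [0.5842, -0.2923, 0.2036]
ee_rot: [1.0, -0.008, -0.001, -0.001]
wrist_force: [-0.0, 0.8, -2.5]
finger_gap: 0.596
gripper_force: 30.0
```

```bash
python3 s.py 598 -319 74 -1
```

```text
26.63 [ 584.2 -292.3  203.6] yaw -0.97 F [-0.   0.8 -2.5] gap 55.4 29.969632029533386
rows [0.48 0.89 4.32] turn 0.0054047075773157776
```

Call:
arm_command:
  plan: "0.24 0.45 0 0 -1;0.24 0.44 0 0 -1;0 0 0.8 0 -1;0 0 1 0 -1;0 0 1 0 -1;0 0 0.8 0 -1;0 0 0.5 0 -1;0 0 0 0 -1;0 0 0 0 -1;0 0 0 0 -1"

```text
t: 27.47
eef_pos: [0.6003, -0.3193, 0.083]
ee_rot: [1.0, -0.007, 0.001, 0.0]
wrist_force: [0.9, 0.2, -3.5]
finger_gap: 0.601
gripper_force: 30.0
```

```bash
python3 s.py 598 -319 73 -1
```

```text
27.47 [ 600.3 -319.3   83. ] yaw -0.86 F [ 0.9  0.2 -3.5] gap 55.9 29.96932625770569
rows [-0.08 -0.01  0.33] turn 0.023688216459681926
```

Call:
arm_command:
  plan: "-0.08 0 0.2 0 -1;0 0 0.08 0 -1;0 0 0.05 0 -1;0 0 0.03 0 -1;0 0 0.03 0 -1;0 0 0 0 -1;0 0 0 0 -1"

```text
t: 28.05
eef_pos: [0.5968, -0.3208, 0.0733]
ee_rot: [1.0, -0.009, 0.001, 0.0]
wrist_force: [-4.4, 0.3, 10.7]
finger_gap: 0.598
gripper_force: 30.0
```

```bash
python3 s.py 598 -319 72.5 -1
```

```text
28.05 [ 596.8 -320.8   73.3] yaw -0.99 F [-4.4  0.3 10.7] gap 55.6 29.989160299301147
rows [ 0.04 -0.06  0.03] turn 0.0021389694063213005
```

Contact; releasing the jar, then heading above the short tin, checking with a top view.

Call:
arm_command:
  plan: "0 0 0 0 1;0 0 0 0 1;0 0 0 0 1;0 0 0 0 1;0 0 -0.5 0 1;0 0 -1 0 1;0 0 -1 0 1;0 0 -1 0 1;0 0 -1 0 1;0 0 0 0 1"

```text
t: 28.88
eef_pos: [0.6001, -0.3223, 0.212]
ee_rot: [1.0, -0.009, 0.006, 0.003]
wrist_force: [0.6, 0.0, 1.3]
finger_gap: 1.001
gripper_force: 0.0
```

Call:
arm_command:
  plan: "0 -1 0 0 1;0 -1 0 0 1;0 -1 0 0 1;0 -1 0 0 1;0 -1 0 0 1;0 -1 0 0 1;0 -1 0 0 1;0 -1 0 0 1;0 -1 0 0 1;0 -1 0 0 1"

```text
t: 29.72
eef_pos: [0.6011, -0.019, 0.2041]
ee_rot: [1.0, -0.008, -0.0, -0.0]
wrist_force: [-0.0, -0.1, -0.6]
finger_gap: 1.004
gripper_force: 0.0
```

Call:
arm_command:
  plan: "0 -1 0 0 1;0 -1 0 0 1;0 -1 0 0 1;0 -1 0 0 1;0 -1 0 0 1;0 -1 0 0 1;0 -1 0 0 1;0 -1 0 0 1;0 -1 0 0 1;0 0 0 -1 1"

```text
t: 30.55
eef_pos: [0.6033, 0.2598, 0.2037]
ee_rot: [0.999, 0.05, -0.001, -0.004]
wrist_force: [-0.2, 2.1, -0.8]
finger_gap: 0.995
gripper_force: 0.0
```

Call:
arm_command:
  plan: "0 0 0 -1 1;0 0 0 -1 1;0 0 0 -1 1;0 0 0 -1 1;0 0 0 -1 1;0 0 0 -1 1;0 0 0 -1 1;0 0 0 -1 1;0 0 0 -1 1;0 0 0 -1 1"

```text
t: 31.38
eef_pos: [0.6059, 0.2493, 0.2039]
ee_rot: [0.842, 0.54, -0.0, -0.0]
wrist_force: [-0.2, -0.5, 0.2]
finger_gap: 1.0
gripper_force: 0.0
```

Call:
arm_command:
  plan: "0 0 0 -1 1;0 0 0 -1 1;0 0 0 -1 1;0 0 0 -0.2 1;0 0 0 0 1;0 0 0 0 1"

```text
t: 31.88
eef_pos: [0.6059, 0.2493, 0.2042]
ee_rot: [0.743, 0.67, -0.0, -0.0]
wrist_force: [1.1, -0.2, -0.8]
finger_gap: 0.997
gripper_force: 0.0
```

```bash
python3 s.py 614.5 308.6 24 84.4; python3 snap.py w7;  python3 - <<'E'
from h import *
im=arm.camera("top")[:,:,::-1]; cv2.imwrite("pics/top3.png",im)
w=cv2.imread("pics/w7.png"); cv2.imwrite("pics/c7.png",np.hstack([cv2.resize(w,(400,300)),cv2.resize(im,(400,300))]))
E
```

```text
31.88 [605.9 249.3 204.2] yaw 84.1 F [ 1.1 -0.2 -0.8] gap 92.7 0.0
rows [1.99 0.08 6.01] turn -0.049283624166221784
31.8833 [0.6059 0.2493 0.2042] yaw 84.1 z [-0. -0. -1.] [ 1.1 -0.2 -0.8] 0.9965393191178911
```

View pics/c7.png

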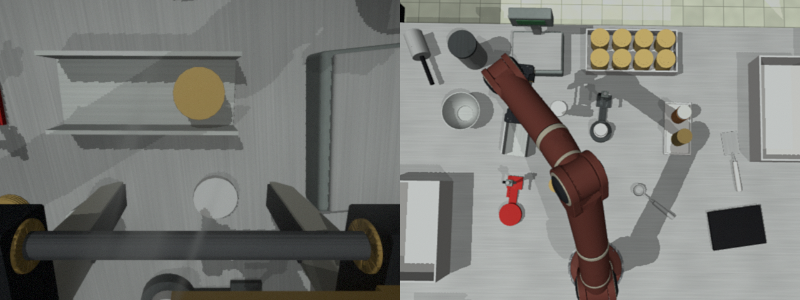

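Wrist view: only the short tin, at (197,94), is left in the rack. The top view shows the tall tin and jar upright on the tray.

```bash
python3 - <<'E'
from h import *
import pickle
k=cam("wrist",pickle.load(open("pics/w7.pkl","rb"))); im=cv2.imread("pics/w7.png"); hsv=cv2.cvtColor(im,cv2.COLOR_BGR2HSV)
g=((hsv[...,1]>80)&(hsv[...,0]>12)&(hsv[...,0]<35)&(hsv[...,2]>115)).astype(np.uint8); g[260:]=0
g=cv2.morphologyEx(g,cv2.MORPH_OPEN,np.ones((5,5))); blobs(k,g,.056,500)
E
python3 s.py 614.5 308.6 20 84.4
```

```text
px [318. 149.] xy mm 614.4 308.5 ax 57.6 57.9
31.98 [606.  249.4 204.5] yaw 84.15 F [ 0.6 -0.9  0.5] gap 92.8 0.0
rows [1.99 0.08 6.15] turn -0.041359749083464216
```

Call:
arm_command:
  plan: "1 0.04 0 -0.05 1;0.99 0.04 0 0 1;0 0 0 0 1;0 0 1 0 1;0 0 1 0 1;0 0 1 0 1;0 0 0 0 1;0 0 0 0 1;0 0 0 0 1"

```text
t: 32.73
eef_pos: [0.6152, 0.3095, 0.1165]
ee_rot: [0.74, 0.672, 0.002, 0.0]
wrist_force: [-0.2, 0.0, 0.1]
finger_gap: 0.999
gripper_force: 0.0
```

```bash
python3 s.py 614.5 308.6 20 84.4
```

```text
32.73 [615.2 309.5 116.5] yaw 84.51 F [-0.2  0.   0.1] gap 92.9 0.0
rows [-0.04 -0.03  3.22] turn 0.01769450257534307
```

Call:
arm_command:
  plan: "-0.04 -0.03 0 0 1;0 0 1 0 1;0 0 1 0 1;0 0 0.8 0 1;0 0 0.4 0 1;0 0 0 0 1;0 0 0 0 1"

```text
t: 33.32
eef_pos: [0.6141, 0.3082, 0.02]
ee_rot: [0.74, 0.672, 0.001, 0.0]
wrist_force: [0.3, 0.3, -0.4]
finger_gap: 0.998
gripper_force: 0.0
```

```bash
python3 s.py 614.5 308.6 20 84.4
```

```text
33.32 [614.1 308.2  20. ] yaw 84.52 F [ 0.3  0.3 -0.4] gap 92.9 0.0
rows [0.01 0.01 0.  ] turn 0.019327205475718756
```

Call:
arm_command:
  plan: "0 0 0 0 -1;0 0 0 0 -1;0 0 0 0 -1;0 0 0 0 -1;0 0 0 0 -1;0 0 0 0 -1;0 0 0 0 -1;0 0 0 0 -1"

```text
t: 33.98
eef_pos: [0.6138, 0.3076, 0.0191]
ee_rot: [0.74, 0.672, 0.001, 0.0]
wrist_force: [1.2, -0.9, 2.2]
finger_gap: 0.622
gripper_force: 30.0
```

```bash
python3 s.py 614.5 308.6 20 84.4
```

```text
33.98 [613.8 307.6  19.1] yaw 84.52 F [ 1.2 -0.9  2.2] gap 57.8 30.000407695770264
rows [ 0.04  0.02 -0.03] turn 0.020095350023422515
```

Call:
arm_command:
  plan: "0 0 -0.3 0 -1;0 0 -0.8 0 -1;0 0 -1 0 -1;0 0 -1 0 -1;0 0 -1 0 -1;0 0 -1 0 -1;0 0 -0.3 1 -1;0 0 0 1 -1;0 0 0 1 -1;0 0 0 1 -1"

```text
t: 34.82
eef_pos: [0.6124, 0.3073, 0.1807]
ee_rot: [0.865, 0.502, -0.001, -0.0]
wrist_force: [-0.5, 1.0, -1.8]
finger_gap: 0.621
gripper_force: 30.0
```

Call:
arm_command:
  plan: "0 0 0 1 -1;0 0 0 1 -1;0 0 0 1 -1;0 0 0 1 -1;0 0 0 1 -1;0 0 0 1 -1;0 0 0 1 -1;0 0 0 1 -1;0 0 0 1 -1;0 0 0 1 -1"

```text
t: 35.65
eef_pos: [0.6121, 0.3076, 0.1801]
ee_rot: [1.0, 0.002, -0.001, 0.0]
wrist_force: [0.5, -0.2, -1.5]
finger_gap: 0.62
gripper_force: 30.0
```

Call:
arm_command:
  plan: "0 0 0 1 -1;0 0 0 0 -1;0 0 0 0 -1"

```text
t: 35.9
eef_pos: [0.6124, 0.3077, 0.1803]
ee_rot: [0.999, -0.046, -0.001, 0.0]
wrist_force: [1.4, 0.5, -2.1]
finger_gap: 0.617
gripper_force: 30.0
```

```bash
python3 s.py 533.4 -12.3 150 -5.6
```

```text
35.9 [612.4 307.7 180.3] yaw -5.28 F [ 1.4  0.5 -2.1] gap 57.4 29.999592304229736
rows [-1.64 10.86  1.02] turn 0.05277462123520834
```

Call:
arm_command:
  plan: "-0.4 0.5 0 0.05 -1;-0.4 0.9 0 0 -1;-0.4 1 0 0 -1;-0.4 1 0 0 -1;0 1 0 0 -1;0 1 0 0 -1;0 1 0 0 -1;0 1 0 0 -1;0 1 0 0 -1;0 1 0 0 -1"

```text
t: 36.73
eef_pos: [0.5367, 0.0305, 0.1809]
ee_rot: [0.999, -0.049, 0.0, -0.0]
wrist_force: [0.7, -0.8, -2.3]
finger_gap: 0.622
gripper_force: 30.0
```

Call:
arm_command:
  plan: "0 0.9 0 0 -1;0 0.5 0 0 -1;0 0 0.5 0 -1;0 0 0.5 0 -1;0 0 0 0 -1;0 0 0 0 -1;0 0 0 0 -1"

```text
t: 37.32
eef_pos: [0.5335, -0.0097, 0.1513]
ee_rot: [0.999, -0.049, 0.001, -0.0]
wrist_force: [1.1, 1.1, -1.1]
finger_gap: 0.623
gripper_force: 30.0
```

```bash
python3 s.py 533.4 -12.3 80 -5.6
```

```text
37.32 [533.5  -9.7 151.3] yaw -5.67 F [ 1.1  1.1 -1.1] gap 57.9 29.999289214611053
rows [0.   0.09 2.38] turn -0.012395754196937059
```

Call:
arm_command:
  plan: "0 0.07 0 0 -1;0 0 0.7 0 -1;0 0 0.8 0 -1;0 0 0.6 0 -1;0 0 0.2 0 -1;0 0 0 0 -1;0 0 0 0 -1"

```text
t: 37.9
eef_pos: [0.5336, -0.0121, 0.0824]
ee_rot: [0.999, -0.05, 0.001, -0.0]
wrist_force: [0.8, 0.1, -1.4]
finger_gap: 0.618
gripper_force: 30.0
```

```bash
python3 s.py 533.4 -12 77 -5.6
```

```text
37.9 [533.6 -12.1  82.4] yaw -5.75 F [ 0.8  0.1 -1.4] gap 57.5 29.999273121356964
rows [-0.01 -0.    0.18] turn -0.0244478636139623
```

Call:
arm_command:
  plan: "0 0 0.08 0 -1;0 0 0.05 0 -1;0 0 0.03 0 -1;0 0 0 0 -1;0 0 0 0 -1"

```text
t: 38.32
eef_pos: [0.5329, -0.0122, 0.0771]
ee_rot: [0.999, -0.05, 0.0, -0.0]
wrist_force: [-0.6, 0.3, -1.2]
finger_gap: 0.614
gripper_force: 30.0
```

```bash
python3 s.py 533.4 -12 77 -5.6
```

```text
38.32 [532.9 -12.2  77.1] yaw -5.77 F [-0.6  0.3 -1.2] gap 57.1 29.999272227287292
rows [ 0.02 -0.01  0.  ] turn -0.028106595642224026
```

Call:
arm_command:
  plan: "0 0 0.04 0 -1;0 0 0.03 0 -1;0 0 0 0 -1;0 0 0 0 -1"

```text
t: 38.65
eef_pos: [0.533, -0.0122, 0.0769]
ee_rot: [0.999, -0.05, 0.001, 0.0]
wrist_force: [-3.8, -0.3, 12.3]
finger_gap: 0.618
gripper_force: 30.0
```

```bash
python3 s.py 533.4 -12 77 -5.6
```

```text
38.65 [533.  -12.2  76.9] yaw -5.77 F [-3.8 -0.3 12.3] gap 57.5 30.002649128437042
rows [ 0.01 -0.01 -0.  ] turn -0.027966516748563357
```

Call:
arm_command:
  plan: "0 0 0 0 1;0 0 0 0 1;0 0 0 0 1;0 0 0 0 1;0 0 0 0 1;0 0 -0.3 0 1;0 0 -0.7 0 1;0 0 -1 0 1;0 0 -1 0 1;0 0 -1 0 1"

```text
t: 39.48
eef_pos: [0.5324, -0.0122, 0.1964]
ee_rot: [0.999, -0.05, -0.0, -0.0]
wrist_force: [0.6, 0.2, -0.2]
finger_gap: 0.998
gripper_force: 0.0
```

Call:
arm_command:
  plan: "0 0 0 0 1;0.3 1 0 0 1;0.4 1 0 0 1;0.4 1 0 0 1;0.4 1 0 0 1;0.4 1 0 0 1;0.4 1 0 0 1;0.4 1 0 0 1;0.4 1 0 0 1;0 1 0 0 1"

```text
t: 40.32
eef_pos: [0.5997, -0.2911, 0.1941]
ee_rot: [0.999, -0.05, 0.001, -0.0]
wrist_force: [1.5, 0.1, -0.5]
finger_gap: 1.004
gripper_force: 0.0
```

Call:
arm_command:
  plan: "0 0.8 0 0 1;0 0 0 0 1;0 0 0 0 1;0 0 0 0 1"

```text
t: 40.65
eef_pos: [0.5959, -0.3124, 0.1943]
ee_rot: [0.999, -0.05, -0.0, -0.001]
wrist_force: [1.1, 0.1, 0.7]
finger_gap: 0.998
gripper_force: 0.0
```

```bash
python3 s.py 596.8 -320.8 73.3 -5.6; python3 - <<'E'
from h import *
for n in("top","scene"): cv2.imwrite(f"pics/{n}4.png",arm.camera(n)[:,:,::-1])
a=cv2.imread("pics/top4.png")[140:260,280:400];b=cv2.imread("pics/scene4.png")[240:360,140:340]
cv2.imwrite("pics/c8.png",np.hstack([cv2.resize(a,(300,300),interpolation=2),cv2.resize(b,(500,300),interpolation=2)]))
k=cam("top");im=cv2.imread("pics/top4.png"); hsv=cv2.cvtColor(im,cv2.COLOR_BGR2HSV)
g=((hsv[...,1]>80)&(hsv[...,0]>12)&(hsv[...,0]<35)&(hsv[...,2]>90)).astype(np.uint8); r=np.zeros_like(g); r[170:250,295:350]=g[170:250,295:350]; blobs(k,r,.114,60)
E
```

```text
40.65 [ 595.9 -312.4  194.3] yaw -5.7 F [1.1 0.1 0.7] gap 92.8 0.0
rows [0.06 0.28 4.03] turn -0.01667025521322163
px [321. 205.] xy mm 532.1 -10.2 ax 58.2 61.6
```

View pics/c8.png

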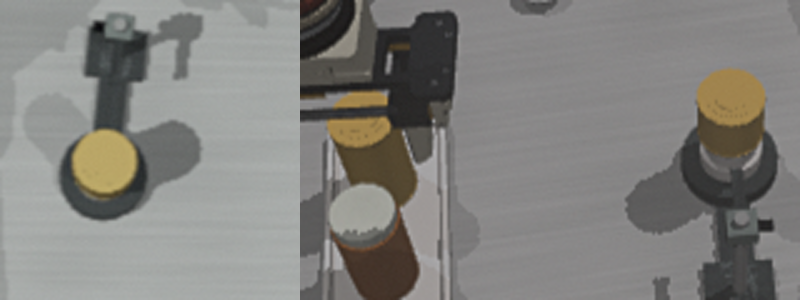

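The short tin stands centred on the two discs at (532,−10) mm, and the jar and tall tin are upright on the tray. Fetching the jar.

Call:
arm_command:
  plan: "0.06 0.28 0 0 1;0 0 1 0 1;0 0 1 0 1;0 0 1 0 1;0 0 1 0 1;0 0 0 0 1;0 0 0 0 1;0 0 0 0 1"

```text
t: 41.42
eef_pos: [0.5982, -0.323, 0.0765]
ee_rot: [0.999, -0.05, 0.002, 0.001]
wrist_force: [0.3, -0.5, 0.6]
finger_gap: 1.0
gripper_force: 0.0
```

```bash
python3 s.py 596.8 -320.8 73.3 -5.6
```

```text
41.42 [ 598.2 -323.    76.5] yaw -5.74 F [ 0.3 -0.5  0.6] gap 93.0 0.0
rows [-0.05 -0.07  0.11] turn -0.023293075754458197
```

Call:
arm_command:
  plan: "0 0 0 0 -1;0 0 0 0 -1;0 0 0 0 -1;0 0 0 0 -1;0 0 0 0 -1;0 0 0 0 -1;0 0 0 0 -1;0 0 0 0 -1"

```text
t: 42.08
eef_pos: [0.5968, -0.3222, 0.0749]
ee_rot: [0.999, -0.05, 0.0, -0.0]
wrist_force: [0.4, 0.4, 2.0]
finger_gap: 0.599
gripper_force: 30.0
```

```bash
python3 s.py 547.5 315.7 200 -5.6
```

```text
42.08 [ 596.8 -322.2   74.9] yaw -5.75 F [0.4 0.4 2. ] gap 55.7 29.980876743793488
rows [ -3.77 -20.99  -4.16] turn -0.02526856715345301
```

Call:
arm_command:
  plan: "0 0 -0.3 0 -1;0 0 -0.8 0 -1;0 0 -1 0 -1;0 0 -1 0 -1;0 0 -1 0 -1;0 0 -0.8 0 -1;-0.2 -0.5 -0.2 0 -1;-0.2 -0.9 0 0 -1;-0.2 -1 0 0 -1;-0.2 -1 0 0 -1"

```text
t: 42.92
eef_pos: [0.5819, -0.2182, 0.2275]
ee_rot: [0.999, -0.051, -0.001, -0.0]
wrist_force: [-0.1, -0.1, -2.1]
finger_gap: 0.599
gripper_force: 30.0
```

Call:
arm_command:
  plan: "-0.2 -1 0 0 -1;-0.2 -1 0 0 -1;-0.2 -1 0 0 -1;-0.2 -1 0 0 -1;-0.2 -1 0 0 -1;-0.2 -1 0 0 -1;-0.2 -1 0 0 -1;-0.2 -1 0 0 -1;-0.2 -1 0 0 -1;-0.2 -1 0 0 -1"

```text
t: 43.75
eef_pos: [0.5526, 0.0868, 0.2276]
ee_rot: [0.999, -0.051, -0.001, 0.0]
wrist_force: [1.0, 0.2, -2.6]
finger_gap: 0.598
gripper_force: 30.0
```

Call:
arm_command:
  plan: "-0.2 -1 0 0 -1;-0.2 -1 0 0 -1;-0.2 -1 0 0 -1;-0.2 -1 0 0 -1;-0.2 -1 0 0 -1;0 -0.9 0 0 -1;0 -0.4 0 0 -1;0 0 0 0 -1;0 0 0 0 -1;0 0 0 0 -1"

```text
t: 44.58
eef_pos: [0.5433, 0.2735, 0.2274]
ee_rot: [0.999, -0.052, -0.0, 0.002]
wrist_force: [0.3, 0.1, -3.3]
finger_gap: 0.594
gripper_force: 30.0
```

```bash
python3 s.py 547.5 315.7 74 -5.6
```

```text
44.58 [543.3 273.5 227.4] yaw -5.97 F [ 0.3  0.1 -3.3] gap 55.3 29.97413456439972
rows [-0.01 -1.43  5.11] turn -0.06204171038400771
```

Call:
arm_command:
  plan: "0 -0.7 0 -0.06 -1;0 -0.73 0 0 -1;0 0 0 0 -1;0 0 0.8 0 -1;0 0 0.9 0 -1;0 0 0 0 -1;0 0 0 0 -1"

```text
t: 45.17
eef_pos: [0.5465, 0.3165, 0.1755]
ee_rot: [0.999, -0.049, -0.002, 0.002]
wrist_force: [0.3, -0.2, -1.0]
finger_gap: 0.59
gripper_force: 30.0
```

```bash
python3 s.py 547.5 315.7 74 -5.6
```

```text
45.17 [546.5 316.5 175.5] yaw -5.58 F [ 0.3 -0.2 -1. ] gap 54.9 29.97373938560486
rows [0.04 0.01 3.38] turn 0.003791495538316999
```

Call:
arm_command:
  plan: "0.04 0.01 0.7 0 -1;0 0 0.9 0 -1;0 0 0.9 0 -1;0 0 0.5 0 -1;0 0 0.1 0 -1;0 0 0 0 -1;0 0 0 0 -1;0 0 0 0 -1"

```text
t: 45.83
eef_pos: [0.5498, 0.3199, 0.0862]
ee_rot: [0.999, -0.047, 0.002, -0.001]
wrist_force: [0.2, -0.9, -1.9]
finger_gap: 0.595
gripper_force: 30.0
```

```bash
python3 s.py 547.5 315.7 74 -5.6
```

```text
45.83 [549.8 319.9  86.2] yaw -5.44 F [ 0.2 -0.9 -1.9] gap 55.3 29.973870813846588
rows [-0.06  0.15  0.41] turn 0.027098607915913675
```

Call:
arm_command:
  plan: "-0.06 0.15 0.15 0.03 -1;0 0 0.1 0 -1;0 0 0.08 0 -1;0 0 0.04 0 -1;0 0 0 0 -1;0 0 0 0 -1"

```text
t: 46.33
eef_pos: [0.546, 0.3146, 0.0737]
ee_rot: [0.999, -0.049, 0.0, 0.0]
wrist_force: [-0.7, -1.7, 5.2]
finger_gap: 0.598
gripper_force: 30.0
```

```bash
python3 s.py 547.5 315.7 73.5 -5.6
```

```text
46.33 [546.  314.6  73.7] yaw -5.6 F [-0.7 -1.7  5.2] gap 55.7 29.987903237342834
rows [ 0.05 -0.04  0.01] turn 0.0005749263726966269
```

Call:
arm_command:
  plan: "0 0 0 0 1;0 0 0 0 1;0 0 0 0 1;0 0 0 0 1;0 0 0 0 1;0 0 -0.4 0 1;0 0 -1 0 1;0 0 -1 0 1;0 0 -1 0 1;0 0 -0.8 0 1"

```text
t: 47.17
eef_pos: [0.5465, 0.3154, 0.2021]
ee_rot: [0.999, -0.049, 0.001, -0.001]
wrist_force: [-0.0, 0.1, -0.0]
finger_gap: 0.998
gripper_force: 0.0
```

Call:
arm_command:
  plan: "0 1 0 0 1;0 1 0 0 1;0 1 0 0 1;0 1 0 0 1;0 1 0 0 1;0 1 0 0 1;0 1 0 0 1;0 1 0 0 1;0 1 0 0 1;0 1 0 0 1"

```text
t: 48.0
eef_pos: [0.5165, 0.015, 0.1996]
ee_rot: [0.999, -0.049, 0.001, -0.0]
wrist_force: [-0.3, -0.2, 0.7]
finger_gap: 0.997
gripper_force: 0.0
```

Call:
arm_command:
  plan: "0.1 1 0 0 1;0.1 1 0 0 1;0.1 1 0 0 1;0.1 1 0 0 1;0.1 1 0 0 1;0.1 1 0 0 1;0.1 1 0 0 1;0 1 0 0 1;0 0 0 0 1;0 0 0 0 1"

```text
t: 48.83
eef_pos: [0.5135, -0.227, 0.1992]
ee_rot: [0.999, -0.051, 0.0, 0.0]
wrist_force: [-0.3, 0.1, 0.1]
finger_gap: 1.0
gripper_force: 0.0
```

```bash
python3 s.py 505.9 -320.8 72 -5.6
```

```text
48.83 [ 513.5 -227.   199.2] yaw -5.87 F [-0.3  0.1  0.1] gap 93.0 0.0
rows [0.06 3.13 4.24] turn -0.044181962948686294
```

Call:
arm_command:
  plan: "0 1 0 -0.04 1;0 1 0 0 1;0 1 0 0 1;0.06 0.13 0 0 1;0 0 1 0 1;0 0 0 0 1;0 0 0 0 1"

```text
t: 49.42
eef_pos: [0.5067, -0.3155, 0.1677]
ee_rot: [0.999, -0.045, -0.002, -0.002]
wrist_force: [0.4, 0.7, 0.4]
finger_gap: 0.998
gripper_force: 0.0
```

```bash
python3 s.py 505.9 -320.8 72 -5.6
```

```text
49.42 [ 506.7 -315.5  167.7] yaw -5.19 F [0.4 0.7 0.4] gap 92.8 0.0
rows [-0.    0.19  3.19] turn 0.06818155033896096
```

Call:
arm_command:
  plan: "0 0.19 0 0.05 1;0 0 1 0 1;0 0 1 0 1;0 0 0.8 0 1;0 0 0.35 0 1;0 0 0 0 1;0 0 0 0 1;0 0 0 0 1"

```text
t: 50.08
eef_pos: [0.508, -0.3246, 0.0761]
ee_rot: [0.999, -0.049, 0.002, 0.001]
wrist_force: [-1.0, 0.4, 0.6]
finger_gap: 1.003
gripper_force: 0.0
```

```bash
python3 s.py 505.9 -320.8 72 -5.6
```

```text
50.08 [ 508.  -324.6   76.1] yaw -5.63 F [-1.   0.4  0.6] gap 93.3 0.0
rows [-0.08 -0.12  0.14] turn -0.005683729551906473
```

Call:
arm_command:
  plan: "0 0 0 0 -1;0 0 0 0 -1;0 0 0 0 -1;0 0 0 0 -1;0 0 0 0 -1;0 0 0 0 -1;0 0 0 0 -1;0 0 0 0 -1"

```text
t: 50.75
eef_pos: [0.5067, -0.3232, 0.0741]
ee_rot: [0.999, -0.049, 0.0, -0.0]
wrist_force: [-0.2, 0.8, 1.6]
finger_gap: 0.601
gripper_force: 29.9
```

```bash
python3 s.py 479.4 322.3 225 -5.6
```

```text
50.75 [ 506.7 -323.2   74.1] yaw -5.62 F [-0.2  0.8  1.6] gap 55.9 29.88140970468521
rows [ -3.01 -21.33  -5.01] turn -0.0034055683882650753
```

Call:
arm_command:
  plan: "0 0 -0.3 0 -1;0 0 -0.8 0 -1;0 0 -1 0 -1;0 0 -1 0 -1;0 0 -1 0 -1;0 0 -0.8 0 -1;-0.3 -0.5 -0.1 0 -1;-0.3 -0.9 0 0 -1;-0.3 -1 0 0 -1;-0.3 -1 0 0 -1"

```text
t: 51.58
eef_pos: [0.4795, -0.2185, 0.2242]
ee_rot: [0.999, -0.05, -0.0, 0.0]
wrist_force: [0.6, -0.1, -3.2]
finger_gap: 0.602
gripper_force: 29.9
```

Call:
arm_command:
  plan: "-0.3 -1 0 0 -1;-0.3 -1 0 0 -1;-0.2 -1 0 0 -1;-0.2 -1 0 0 -1;-0.2 -1 0 0 -1;-0.2 -1 0 0 -1;-0.1 -1 0 0 -1;-0.1 -1 0 0 -1;-0.1 -1 0 0 -1;-0.1 -1 0 0 -1"

```text
t: 52.42
eef_pos: [0.456, 0.0857, 0.2243]
ee_rot: [0.999, -0.05, 0.0, 0.0]
wrist_force: [0.3, 0.2, -2.1]
finger_gap: 0.6
gripper_force: 29.9
```

Call:
arm_command:
  plan: "0 -1 0 0 -1;0 -1 0 0 -1;0 -1 0 0 -1;0 -1 0 0 -1;0 -1 0 0 -1;0 -0.9 0 0 -1;0 -0.5 0 0 -1;0 0 0 0 -1;0 0 0 0 -1;0 0 0 0 -1"

```text
t: 53.25
eef_pos: [0.4756, 0.2735, 0.2238]
ee_rot: [0.999, -0.051, -0.0, 0.001]
wrist_force: [-0.6, -0.5, -2.6]
finger_gap: 0.603
gripper_force: 29.9
```

```bash
python3 s.py 479.4 322.3 74 -5.6
```

```text
53.25 [475.6 273.5 223.8] yaw -5.79 F [-0.6 -0.5 -2.6] gap 56.1 29.863035678863525
rows [-0.04 -1.65  4.99] turn -0.03207843211605462
```

Call:
arm_command:
  plan: "0 -0.8 0 -0.03 -1;0 -0.85 0 0 -1;0 0 0 0 -1;0 0 0.8 0 -1;0 0 0.4 0 -1;0 0 0 0 -1;0 0 0 0 -1;0 0 0 0 -1"

```text
t: 53.92
eef_pos: [0.4811, 0.3245, 0.1891]
ee_rot: [0.999, -0.049, 0.001, -0.0]
wrist_force: [-0.1, 1.1, -2.6]
finger_gap: 0.601
gripper_force: 29.9
```

```bash
python3 s.py 479.4 322.3 74 -5.6
```

```text
53.92 [481.1 324.5 189.1] yaw -5.57 F [-0.1  1.1 -2.6] gap 55.9 29.861252903938293
rows [-0.06  0.08  3.84] turn 0.005030094176419937
```

Call:
arm_command:
  plan: "-0.06 0.08 0.6 0 -1;0 0 0.9 0 -1;0 0 0.9 0 -1;0 0 0.7 0 -1;0 0 0.3 0 -1;0 0 0 0 -1;0 0 0 0 -1;0 0 0 0 -1"

```text
t: 54.58
eef_pos: [0.4796, 0.324, 0.088]
ee_rot: [0.999, -0.048, 0.002, -0.001]
wrist_force: [-0.3, -1.2, -2.5]
finger_gap: 0.601
gripper_force: 29.9
```

```bash
python3 s.py 479.4 322.3 73 -5.6
```

```text
54.58 [479.6 324.   88. ] yaw -5.48 F [-0.3 -1.2 -2.5] gap 55.9 29.861696362495422
rows [-0.    0.06  0.5 ] turn 0.019659137528369747
```

Call:
arm_command:
  plan: "0 0.05 0.2 0.02 -1;0 0 0.12 0 -1;0 0 0.08 0 -1;0 0 0.04 0 -1;0 0 0.03 0 -1;0 0 0 0 -1;0 0 0 0 -1"

```text
t: 55.17
eef_pos: [0.4783, 0.3218, 0.0728]
ee_rot: [0.999, -0.049, 0.0, -0.0]
wrist_force: [-1.6, -0.0, 4.4]
finger_gap: 0.602
gripper_force: 29.9
```

```bash
python3 s.py 479.4 322.3 73 -5.6
```

```text
55.17 [478.3 321.8  72.8] yaw -5.58 F [-1.6 -0.   4.4] gap 56.0 29.906285405158997
rows [ 0.04 -0.02 -0.01] turn 0.0026120595145153005
```

Call:
arm_command:
  plan: "0 0 0 0 1;0 0 0 0 1;0 0 0 0 1;0 0 0 0 1;0 0 0 0 1;0 0 -0.4 0 1;0 0 -1 0 1;0 0 -1 0 1;0 0 -1 0 1;0 0 -1 0 1"

```text
t: 56.0
eef_pos: [0.4778, 0.3215, 0.2052]
ee_rot: [0.999, -0.049, -0.0, 0.0]
wrist_force: [0.9, 0.3, 0.4]
finger_gap: 1.002
gripper_force: 0.0
```

Call:
arm_command:
  plan: "0 0 -1 0 1;0 0 -0.8 0 1;0 0 0 0 1;0 0 0 0 1;0 0 0 0 1"

```text
t: 56.42
eef_pos: [0.4774, 0.3211, 0.2569]
ee_rot: [0.999, -0.049, -0.001, 0.001]
wrist_force: [-0.2, 0.4, -0.1]
finger_gap: 1.001
gripper_force: 0.0
```

```bash
python3 snap.py w9; python3 - <<'E'
from h import *
import pickle
k=cam("wrist",pickle.load(open("pics/w9.pkl","rb"))); im=cv2.imread("pics/w9.png"); hsv=cv2.cvtColor(im,cv2.COLOR_BGR2HSV)
g=((hsv[...,1]>80)&(hsv[...,0]>12)&(hsv[...,0]<35)&(hsv[...,2]>115)).astype(np.uint8); w=((hsv[...,1]<30)&(hsv[...,2]>146)).astype(np.uint8)
for m,z,ys in((g,.114,(150,280)),(w,.114,(70,175))):
    r=np.zeros_like(m); r[ys[0]:ys[1],255:350]=m[ys[0]:ys[1],255:350]; blobs(k,cv2.morphologyEx(r,cv2.MORPH_OPEN,np.ones((5,5))),z,500)
for n in("top","scene"): cv2.imwrite(f"pics/{n}5.png",arm.camera(n)[:,:,::-1])
cv2.imwrite("pics/c9.png",np.hstack([cv2.resize(im,(400,300)),cv2.resize(cv2.imread("pics/scene5.png")[160:400,180:500],(400,300))]))
kt=cam("top");hs=cv2.cvtColor(cv2.imread("pics/top5.png"),cv2.COLOR_BGR2HSV)
w=((hs[...,1]<30)&(hs[...,2]>146)).astype(np.uint8); r=np.zeros_like(w); r[155:195,235:275]=w[155:195,235:275]; blobs(kt,r,.012,60)
E
```

```text
56.4167 [0.4774 0.3211 0.2569] yaw -5.59 z [-0.002 -0.001 -1.   ] [-0.2  0.4 -0.1] 1.0006553141014751
px [311. 231.] xy mm 477.7 323.4 ax 55.7 55.9
px [313. 136.] xy mm 545.0 315.5 ax 50.1 50.4
px [318.  81.] xy mm 580.8 308.8 ax 17.1 24.4
px [254. 170.] xy mm 629.9 162.1 ax 94.0 112.1
```

View pics/c9.png

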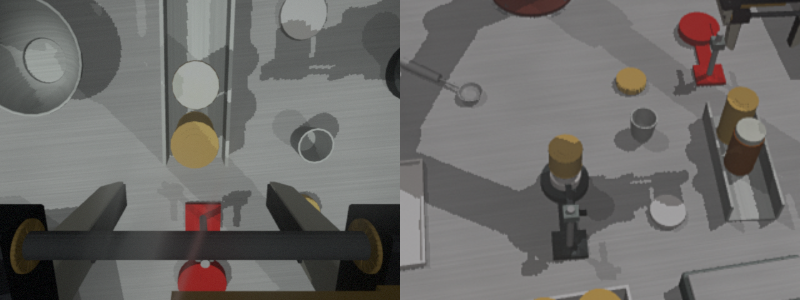

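All is in place: the tall tin and jar are within about 2 mm of their starts, the short tin is upright on the two discs, and the thin disc has not been moved. Handing in.

```bash
python3 -c "
from plant import arm
print(arm.hand_in())"
```

```text
the job is handed in; nothing more can be done
None
```

I handed the job in at about 57 s of the 152 s allowed: the short tin stands centred on disc_mid and disc_thick (rim about 114 mm, pointer measured at 113.7 mm), and the tall tin and jar are back within about 2 mm of where they stood; the hand-in gave no verdict.

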